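# Load the block mixer, cover it and start it at the guarded button

## Robot

A 6-joint arm with a two-finger parallel gripper is mounted at the origin on the work surface. World frame = base frame: x ahead of the robot, y to its left, z up, the work surface at z = 0. Lengths are in m, angles in rad, forces in N, time in s.
With the tool pointing down it reaches from about 0.425 to 0.95 m from the base axis. Payload 3.5 kg.
Tool frame: the origin (TCP) lies between the finger pads; the fingertips stand 14 mm ahead of it and the grasp point (between the pads) lies 5 mm behind it; z points along the fingers, y is the line along which they close (so a half turn about z gives the same grasp; the last joint's range is limited). The gripper opens to 85 mm and grips with 20 to 120 N. Pads are 22 mm wide; open, the fingers measure 114 mm over their backs; the gripper's body (76 mm by 85 mm) begins 54 mm behind the grasp point. The pads swing forward as they close: fully open they stand 13 mm farther back than shut.
Start: joints at [-1.38, 0.286, 1.577, -0, 1.279, -0.15], TCP at [0.226, -0.636, 0.245] pointing down, gripper open.
Joint ranges: [-2.77, 2.77], [-0.9, 2.22], [0.21, 2.48], [-1.53, 4.67], [0.24, 2.81], [-2.84, 2.84]. Speed limits (rad/s): [2.79, 2.79, 3.14, 3.14, 3.14, 3.14].

## Interface

Orientations are given as [roll, pitch, yaw] about the fixed x, y, z axes, in that order (R = Rz(yaw) Ry(pitch) Rx(roll)).
In Python, from bench import read_state, camera, hand_in, regions_of, place_of gives the robot as it stands.
- The arm moves only by the tool move_arm, never from a script. Its argument "commands" is a list of rows, each a list of 7 numbers: the shift along the tool's x, y, z in cm, then the turn, a rotation vector about the tool's x, y, z in degrees, then the finger opening in cm, from 0 to 8.54. A call has 1 to 5 rows; each row is the pose to reach, as a shift and turn from the pose commanded when the call began, along the tool's axes at that moment; what a row does not reach only later rows make up. A row lasts 1/8 s, in which the tool goes at most 62.5 mm and 10.7 degrees, less where a joint would pass 70% of its speed; a pose out of reach is approached as far as the arm can. A call with a gripper value outside its range is refused whole. The fingers move at their own pace and stop on an object; the grip force is fixed at half the most. Time passes only in rows, so rows that repeat a pose let the fingers close. It gives the time, the measured TCP pose, the force, the opening and the grip force at its end, in the units of the state.
- read_state(): the state, without advancing time (a new reading comes with each control period).
- camera(name): name is "scene" or "side" or "wrist"; returns a dict with "color" (480x640x3 uint8, red, green, blue), "camera_matrix" (3x3 intrinsics, pixels), "position" and "attitude" of the camera in the world. Camera axes: x right, y down, z forward; pixel columns grow to the right and rows downward; lengths in m; the calibration is good to about 2 mm. A picture is of the moment at which its call begins. There is no depth.
- hand_in(): hands the job in; it is judged then, once.
Trained networks look in the newest picture that a camera, given by its name, has taken for a name from the list of things; names that differ only in an ending like _2 or _b are one class to them, and where a whole thing is asked for, a point or a joint stands for the part that bears it (a point fixed in the world has none). Each returns a list of dicts, best first, with "conf" (0 to 1); they miss things now and then, are a little off and sometimes report something else, mostly with a low value. They report only what shows in the picture. A call takes as long as a camera call.
- regions_of(name, camera): "region" (480x640 bool, what is visible of it) and "bbox" ([centre column, centre row, width, height] in pixels, round what is visible of it).
- place_of(name, camera): "pixel" ([row, column] in pixels: a listed point, or the origin of a listed thing).
The state is a dict: "time_s": time; "joint_positions": joint angles; "dq": joint speeds; "tau": joint torques, N m; "ee_pos": TCP position; "tcp_rot": TCP orientation; "ft_force": force on the tool from outside, world axes, zero at the start; "torque": the same for the moment, N m; "finger_gap": finger opening in m; "gripper_force": force on a finger pad.
Only numpy, scipy, OpenCV 4.12 (cv2) and the standard library are available. Lean on these libraries where they do the work, as an engineer would, in place of code of your own. Each camera call takes 0.05 s, during which the arm holds its last target. There are 200 camera calls.

## Task

Put every sample jar that stands on the mat upright into a pocket of the mixer, fully home, one jar to a pocket, then set the loose hood over them so that it sits level all round on the ledge. After that flip the black guard cover up until it stays, press the start button beneath it fully down, and swing the guard shut again. Do not shift or knock over the glass flask, the beaker and the white bottle standing about.

Things in the scene. Friction and masses are not known exactly. Their poses are not given: they have to be found in the camera images.
- mixer: bench block mixer, fixed; x points from its front to its back. Origin: on the bench under the centre of the white square housing (210 mm, top 45 mm high). An eight-sided aluminium plinth (corners 92 mm from the centre) rises from it to 57 mm, with four pockets. On the -y side a grey control deck (210 x 104 mm, 45 mm high, centre line y = -157 mm) carries the guarded start button
- plinth (a point): centre of the plinth at the height of the ledge (the housing's top, 45 mm above the bench) on which the hood's rim rests; axes as the mixer
- pocket0 (a point): centre of the mouth (57 mm above the bench) of a round pocket in the plinth, 52 mm across, 34 mm deep; the four form a square of 72 mm pitch. One jar to a pocket, any in any. Fingers opened to at most 60 mm clear a jar in the next pocket; most room when they close square to the line from plinth centre to pocket
- pocket1 (a point): centre of the mouth (57 mm above the bench) of a round pocket in the plinth, 52 mm across, 34 mm deep; the four form a square of 72 mm pitch. One jar to a pocket, any in any. Fingers opened to at most 60 mm clear a jar in the next pocket; most room when they close square to the line from plinth centre to pocket
- pocket2 (a point): centre of the mouth (57 mm above the bench) of a round pocket in the plinth, 52 mm across, 34 mm deep; the four form a square of 72 mm pitch. One jar to a pocket, any in any. Fingers opened to at most 60 mm clear a jar in the next pocket; most room when they close square to the line from plinth centre to pocket
- pocket3 (a point): centre of the mouth (57 mm above the bench) of a round pocket in the plinth, 52 mm across, 34 mm deep; the four form a square of 72 mm pitch. One jar to a pocket, any in any. Fingers opened to at most 60 mm clear a jar in the next pocket; most room when they close square to the line from plinth centre to pocket
- jar0: capped sample jar, amber glass with white cap, a plain cylinder 46 mm in diameter and 72 mm tall, about 120 g with a heavy foot (hard to tip); origin at the centre of its underside, z up along its axis. It stands on the mat at the start; in some runs it is absent (None from the start)
- jar1: capped sample jar, amber glass with white cap, a plain cylinder 46 mm in diameter and 72 mm tall, about 120 g with a heavy foot (hard to tip); origin at the centre of its underside, z up along its axis. It stands on the mat at the start; in some runs it is absent (None from the start)
- jar2: capped sample jar, amber glass with white cap, a plain cylinder 46 mm in diameter and 72 mm tall, about 120 g with a heavy foot (hard to tip); origin at the centre of its underside, z up along its axis. It stands on the mat at the start; in some runs it is absent (None from the start)
- jar3: capped sample jar, amber glass with white cap, a plain cylinder 46 mm in diameter and 72 mm tall, about 120 g with a heavy foot (hard to tip); origin at the centre of its underside, z up along its axis. It stands on the mat at the start; in some runs it is absent (None from the start)
- mat: white bench mat on which the jars stand at the start, 190 x 190 mm, 2 mm thick, fixed; origin on the bench under its centre
- hood: loose round aluminium hood like an upturned pan, 200 mm outside, 192 mm inside diameter, 60 mm tall (56 inside), about 250 g, standing on its rim; on top a black knob 30 mm in diameter, its grip part 66 to 96 mm above the rim. Origin: centre of the rim plane, z up. It fits over the plinth with 4 mm to spare all round and rests on the ledge, 6 mm clear of jars fully home
- guard (a joint): angle of the black guard cover over the start button: 0 shut, 2.1 rad against its open stop. Light (60 g); it falls shut when let go below about 1.1 rad and falls open and stays there when let go beyond about 1.45 rad
- guard_hinge (a point): middle of the guard's hinge line (along the mixer's y), 12 mm above the deck. Shut, the guard is a box open below, reaching 85 mm from here to the mixer's front (-x), 44 mm wide, from 9 mm below to 30 mm above this point. Its front edge swings up, then back (+x). Pinch it across its width from above near the front edge; it turns between the pads. The seated hood is 57 mm from its centre line
- start (a joint): travel of the start button, 0 out, 0.006 m fully down (about 4 N); it springs back
- start_top (a point): centre of the top face of the start button (26 mm wide, aluminium, pressed straight down), under the guard, 45 mm in front of the hinge
- flask: glass conical flask, 76 mm wide, 125 mm tall, a bystander that is not part of the job; origin at the centre of its underside
- wash_bottle: white plastic bottle, 64 mm wide, 160 mm tall, a bystander that is not part of the job; origin at the centre of its underside
- beaker: glass beaker, 68 mm wide, 85 mm tall, a bystander that is not part of the job; origin at the centre of its underside

How it is judged:
On the way, in this order (a step that is already met when the one before it is completed fails the run):
1. every jar is home and upright in a pocket (z of each of jar0, jar1, jar2, jar3 in the frame of plinth below -0.017 m and angle between each of jar0, jar1, jar2, jar3's own z axis and vertical below 0.15 rad and (horizontal distance between jar0 and pocket0 below 0.008 m or horizontal distance between jar0 and pocket1 below 0.008 m or horizontal distance between jar0 and pocket2 below 0.008 m or horizontal distance between jar0 and pocket3 below 0.008 m) and (horizontal distance between jar1 and pocket0 below 0.008 m or horizontal distance between jar1 and pocket1 below 0.008 m or horizontal distance between jar1 and pocket2 below 0.008 m or horizontal distance between jar1 and pocket3 below 0.008 m) and (horizontal distance between jar2 and pocket0 below 0.008 m or horizontal distance between jar2 and pocket1 below 0.008 m or horizontal distance between jar2 and pocket2 below 0.008 m or horizontal distance between jar2 and pocket3 below 0.008 m) and (horizontal distance between jar3 and pocket0 below 0.008 m or horizontal distance between jar3 and pocket1 below 0.008 m or horizontal distance between jar3 and pocket2 below 0.008 m or horizontal distance between jar3 and pocket3 below 0.008 m)), for 0.2 s.
2. the hood sits level on the ledge over the loaded jars (all of step 1 and horizontal distance between hood and plinth below 0.008 m and z of hood in the frame of plinth between -0.004 and 0.004 m and angle between hood's own z axis and vertical below 0.04 rad), for 0.2 s.
3. the start button is pressed at least 4.5 mm down with the guard up and the hood seated (value of joint start above 0.0045 m and value of joint guard above 1.5 rad and horizontal distance between hood and plinth below 0.008 m and z of hood in the frame of plinth between -0.004 and 0.004 m and angle between hood's own z axis and vertical below 0.04 rad), for 0.05 s.
At the end, for the whole second after the job is handed in: Each jar present is in a pocket (within 8 mm of its centre, 6 mm of its floor, tilt under 0.15 rad); the hood is centred within 8 mm, rim within 4 mm of the ledge, tilt under 0.04 rad; guard shut (under 0.06 rad), button out, jars and hood at rest (all of step 2 and value of joint guard below 0.06 rad and value of joint start below 0.0015 m and linear speed of each of jar0, jar1, jar2, jar3, hood below 0.02 m/s); the robot touches nothing.
It fails at once if the flask is shifted by more than 50 mm or tipped by more than 0.5 rad (distance of flask from where it was at the start of the episode above 0.05 m or angle between flask's own z axis and vertical above 0.5 rad).
It fails at once if the wash bottle is shifted by more than 50 mm or tipped by more than 0.5 rad (distance of wash_bottle from where it was at the start of the episode above 0.05 m or angle between wash_bottle's own z axis and vertical above 0.5 rad).
It fails at once if the beaker is shifted by more than 50 mm or tipped by more than 0.5 rad (distance of beaker from where it was at the start of the episode above 0.05 m or angle between beaker's own z axis and vertical above 0.5 rad).
Of jar0, jar1, jar2, jar3 only 2 to 4 are there at a start; the rules pass over those that are not, and their reading is None.
At some moment in a run one of jar0, jar1, jar2, jar3, hood may be knocked a few centimetres aside while the robot is not near it.
It also fails if it takes over 210 s, if anything falls off the work surface, if the arm or the gripper's body presses on something with over 40 N, if the wrist force passes 120 N, or if a joint passes its speed limit or range.

## Working session

There is one attempt and no reset: what is moved stays moved. The work goes in short steps, Python scripts to look and compute and a tool call to move; the robot and the scene stay as the last step left them, time stands still between calls to the robot, and variables do not carry over. Pictures are saved under pics/ and viewed, at most 17 in all, crops included, and the job is handed in when it is done.

Besides the shell and the picture viewer there is one more tool, called after ">>>" as a command line: name --pt "numbers of a row" for each row, then --argument value for the rest. move_arm: Moves the arm, as the interface text tells. Its arguments: {"type":"object","properties":{"commands":{"type":"array"}},"required":["commands"]}

```bash
mkdir -p pics; ls
cat > h.py <<'E'
import numpy as np, cv2, json
from bench import read_state, camera, hand_in, regions_of, place_of
from scipy.spatial.transform import Rotation as R
def rot(a):
    a=np.array(a,float)
    if a.shape==(3,3): return a
    if a.size==4: return R.from_quat(a).as_matrix()
    return R.from_euler('xyz',a).as_matrix()
def ray(c,row,col):
    K=np.array(c['camera_matrix']); d=np.linalg.solve(K,[col,row,1.]); d=rot(c['attitude'])@d
    return np.array(c['position']),d/np.linalg.norm(d)
def onz(c,row,col,z):
    p,d=ray(c,row,col); return p+d*(z-p[2])/d[2]
def tri(rs):
    A=sum(np.eye(3)-np.outer(d,d) for p,d in rs); b=sum((np.eye(3)-np.outer(d,d))@p for p,d in rs)
    x=np.linalg.solve(A,b); return x,[float(np.linalg.norm(np.cross(x-p,d))) for p,d in rs]
def proj(c,X):
    q=rot(c['attitude']).T@(np.array(X)-c['position']); q=np.array(c['camera_matrix'])@q; return q[1]/q[2],q[0]/q[2]
def save(c,n): cv2.imwrite(f'pics/{n}.png',c['color'][:,:,::-1])
E
python3 - <<'E'
from h import *
np.set_printoptions(precision=4,suppress=True)
print(read_state())
C={n:camera(n) for n in('scene','side','wrist')}
for n,c in C.items(): save(c,n+'0'); print(n,c['camera_matrix'],c['position'],c['attitude'])
for t in ['mixer','plinth','pocket0','pocket1','pocket2','pocket3','jar0','mat','hood','guard_hinge','start_top','flask','wash_bottle','beaker']:
  for n in C:
    print(t,n,[(round(r['conf'],2),np.round(r['pixel'],1)) for r in place_of(t,n)][:6])
E
```

```text
pics
{'time_s': 0.0, 'joint_positions': array([-1.38  ,  0.2872,  1.5781, -0.    ,  1.2786, -0.15  ]), 'dq': array([ 0.0006, -0.0022,  0.0007, -0.0017,  0.0025,  0.0012]), 'tau': array([ -0.    , -40.5979, -29.2628,  -0.0002,   0.0058,   0.    ]), 'ee_pos': array([ 0.2255, -0.6356,  0.244 ]), 'tcp_rot': array([-3.1393, -0.0003,  0.3408]), 'ft_force': array([ 0.3263,  0.3498, -0.5486]), 'torque': array([0.0278, 0.0055, 0.0031]), 'gripper_force': 0.0, 'finger_gap': 0.08541693151382589}
scene [[531.8231   0.     320.354 ]
 [  0.     531.8231 244.7524]
 [  0.       0.       1.    ]] [1.358  0.452  1.0744] [-2.4015 -0.0056  2.1054]
side [[434.5962   0.     324.1242]
 [  0.     434.5962 241.1258]
 [  0.       0.       1.    ]] [0.2165 0.6957 0.638 ] [-2.1898  0.0116 -2.6795]
wrist [[418.6122   0.     321.8554]
 [  0.     418.6122 233.0588]
 [  0.       0.       1.    ]] [ 0.2922 -0.6126  0.3723] [ 2.859   0.0019 -1.2307]
mixer scene [(0.78, array([279.5, 336.5]))]
mixer side [(0.58, array([282.3, 305.1]))]
mixer wrist []
plinth scene [(0.87, array([271.7, 340.9]))]
plinth side [(0.96, arra
[... 1801 characters left out ...]
ay([308.2, 453.5]))]
hood side [(0.77, array([393.4, 258. ])), (0.45, array([276.4, 312.7]))]
hood wrist []
guard_hinge scene [(0.7, array([253.8, 281.5]))]
guard_hinge side [(0.89, array([224.3, 323.3]))]
guard_hinge wrist []
start_top scene []
start_top side [(0.45, array([223.4, 420.4]))]
start_top wrist []
flask scene [(0.78, array([257. , 202.6]))]
flask side [(0.69, array([199.7, 328.8]))]
flask wrist []
wash_bottle scene [(0.58, array([360.3, 402.7]))]
wash_bottle side [(0.59, array([342.3, 190.9])), (0.37, array([202.5, 422.1]))]
wash_bottle wrist []
beaker scene [(0.91, array([332.4, 296.7]))]
beaker side [(0.77, array([256. , 234.6])), (0.28, array([265.5, 302.9]))]
beaker wrist []
```

View pics/scene0.png

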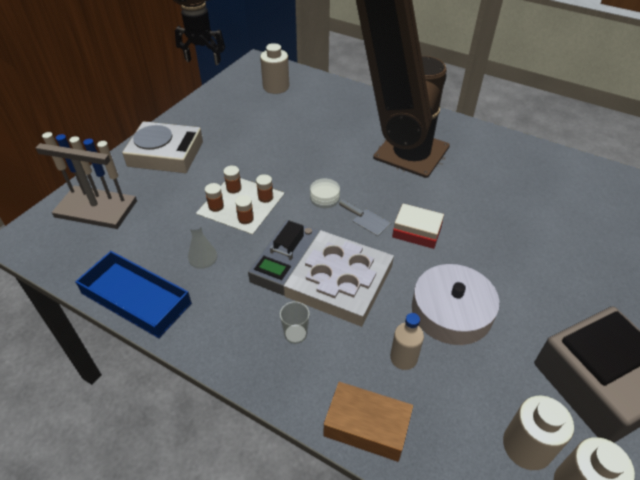

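View pics/side0.png

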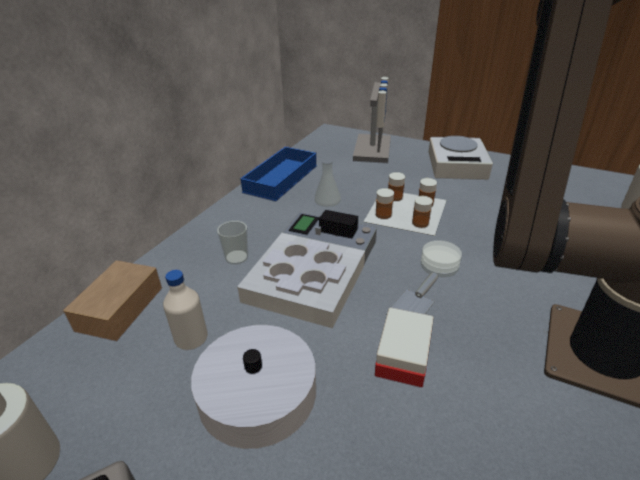

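Run:
```python
from h import *
np.set_printoptions(precision=4,suppress=True)
a=camera('scene');b=camera('side')
P={'mixer':((279.5,336.5),(282.3,305.1)),'plinth':((271.7,340.9),(268.1,300.1)),'p':((282.6,348.1),(268.1,282.2)),
'p2':((263.4,358.4),(278,311.5)),'p3':((251.6,333.8),(258.6,325.2)),'p4':((266.3,321.2),(250.1,296.2)),
'hood':((308.2,453.5),(393.4,258)),'hinge':((253.8,281.5),(224.3,323.3)),'flask':((257,202.6),(199.7,328.8)),'wash':((360.3,402.7),(342.3,190.9)),'beaker':((332.4,296.7),(256,234.6)),'mat':((204.1,243.3),(208.7,404.9))}
for k,(p,q) in P.items(): print(k,*tri([ray(a,*p),ray(b,*q)]),onz(a,*p,0),onz(b,*q,0))
for p in ((189,232.4),(194.8,262.4)): print('jar scene',onz(a,*p,.002))
for p in ((214.3,387.5),(223.6,420.7),(196.1,393.4)): print('jar side',onz(b,*p,.002))
```

```text
mixer [ 0.5919  0.0541 -0.0029] [0.0003444960803903906, 0.0003444960803903388] [0.5937 0.0549 0.    ] [0.5902 0.0575 0.    ]
plinth [0.5965 0.067  0.0441] [0.0014142090640707127, 0.0014142090640707158] [0.5651 0.052  0.    ] [0.6247 0.0183 0.    ]
p [0.6236 0.1    0.0556] [0.0047181971757067, 0.0047181971757067525] [0.5873 0.0855 0.    ] [0.6624 0.0364 0.    ]
p2 [0.5548 0.0938 0.0512] [0.002101547601109937, 0.0021015476011099206] [0.5163 0.0779 0.    ] [0.5842 0.0382 0.    ]
p3 [0.5562 0.0239 0.0546] [0.00021498778048206478, 0.00021498778048199948] [0.5134 0.0012 0.    ] [ 0.588  -0.0393  0.    ]
p4 [0.6237 0.0279 0.0623] [0.00338905616870724, 0.0033890561687072206] [ 0.5757 -0.0016  0.    ] [ 0.6676 -0.0391  0.    ]
hood [0.5246 0.3468 0.0013] [0.0010649811098517978, 0.0010649811098518167] [0.5242 0.3477 0.    ] [0.5251 0.345  0.    ]
hinge [ 0.6239 -0.0946  0.0503] [0.005458202806802746, 0.00545820280680289] [ 0.5927 -0.1157  0.    ] [ 0.6591 -0.1713  0.    ]
flask [ 0.7058 -0.2965 -0.004 ] [0.003025717620182905, 0.003025717620182849] [ 0.7106 -0.2904  0.    ] [ 0.7031 -0.2954  0.    ]
wash [ 0.7138  0.2988 -0.0129] [0.0002576016334545553, 0.0002576016334546012] [0.7216 0.3008 0.    ] [0.7039 0.3064 0.    ]
beaker [0.785  0.0541 0.0062] [0.0010214354139179594, 0.0010214354139178835] [0.7823 0.0527 0.    ] [0.7906 0.0464 0.    ]
mat [ 0.4858 -0.3223  0.0053] [0.006217907106183874, 0.006217907106183766] [ 0.4877 -0.3194  0.    ] [ 0.4874 -0.3417  0.    ]
jar scene [ 0.4525 -0.3854  0.002 ]
jar scene [ 0.4273 -0.2931  0.002 ]
jar side [ 0.5205 -0.2895  0.002 ]
jar side [ 0.4251 -0.2831  0.002 ]
jar side [ 0.5391 -0.3924  0.002 ]
```

The scene camera shows four jars on the mat around (240,195), the mixer near (340,270), and the hood at (455,300). The side camera agrees: jars around (405,205), hood at (255,370). I'll move the wrist camera over the mat next.

>>> move_arm --pt "5.4 -3.6 -1 0 0 0 8.5" --pt "10.8 -7.2 -2 0 0 0 8.5" --pt "16.2 -10.9 -3 0 0 0 8.5" --pt "21 -14.3 -4 0 0 0 8.5" --pt "25 -17 -4.5 0 0 0 8.5"

```text
time_s: 2.98
ee_pos: [0.4056, -0.3906, 0.2913]
tcp_rot: [3.14, -0.001, 0.341]
ft_force: [-0.4, -0.6, 0.4]
finger_gap: 0.0851
gripper_force: 0.0
```

>>> move_arm --pt "4 -2.5 -1 0 0 0 8.5" --pt "7.5 -5 -1 0 0 0 8.5" --pt "7.5 -5 -1 0 0 0 8.5" --pt "7.5 -5 -1 0 0 0 8.5"

```text
time_s: 3.48
ee_pos: [0.4582, -0.3204, 0.3003]
tcp_rot: [3.141, 0.0, 0.341]
ft_force: [-1.3, 0.2, -0.6]
finger_gap: 0.085
gripper_force: 0.0
```

```bash
cat >> h.py <<'E'
np.set_printoptions(precision=4,suppress=True)
def to(pos,yaw,s=None):
    s=s or read_state(); T=rot(s['tcp_rot']); d=T.T@(np.array(pos)-s['ee_pos'])*100
    G=R.from_euler('xyz',[np.pi,0,yaw]).as_matrix()
    return 'shift cm',np.round(d,2),'turn deg',np.round(R.from_matrix(T.T@G).as_rotvec()*180/np.pi,1)
E
python3 - <<'E'
from h import *
s=read_state();print(s['time_s'],s['ee_pos'],s['tcp_rot'])
c=camera('wrist');save(c,'w1')
for r in place_of('jar0','wrist'): print(r['conf'],r['pixel'],onz(c,*r['pixel'],.002))
for r in regions_of('jar0','wrist'): print(r['conf'],r['bbox'])
E
```

```text
3.475 [ 0.4582 -0.3204  0.3003] [3.1413 0.0004 0.3411]
0.83 [195.0, 277.6] [ 0.4312 -0.282   0.002 ]
0.71 [100.4, 306.3] [ 0.5294 -0.2798  0.002 ]
0.63 [135.8, 405.8] [ 0.5306 -0.3839  0.002 ]
0.57 [216.9, 375.3] [ 0.4432 -0.3858  0.002 ]
0.82 [273.6, 209.1, 59.9, 60.4]
0.73 [305.8, 98.0, 51.9, 56.2]
0.7 [384.2, 229.8, 57.0, 60.9]
```

View pics/w1.png

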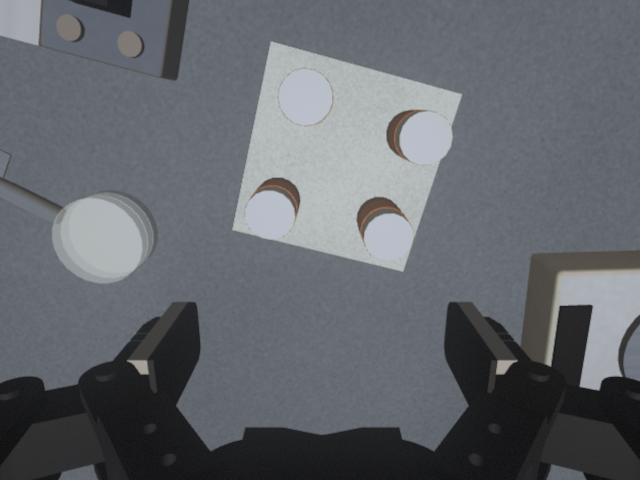

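The wrist view shows four caps: (306,97), (426,137), (270,214) and (388,237). The petri dish and scale are off to the sides. Next I'll measure the caps accurately and work out their height.

```bash
cat >> h.py <<'E'
def caps(c,z=.074,r=.023):
    g=cv2.medianBlur(cv2.cvtColor(c['color'],cv2.COLOR_RGB2GRAY),5)
    f=c['camera_matrix'][0][0]; rp=f*r/(c['position'][2]-z)
    H=cv2.HoughCircles(g,cv2.HOUGH_GRADIENT_ALT,1.2,30,param1=120,param2=.7,minRadius=int(rp*.85),maxRadius=int(rp*1.2))
    return [] if H is None else H[0]
E
python3 - <<'E'
from h import *
c=camera('wrist');a=camera('scene');b=camera('side')
for h in caps(c):
    print(h, onz(c,h[1],h[0],.074))
    X=onz(c,h[1],h[0],.074); print('  pred scene/side',np.round(proj(a,X)),np.round(proj(b,X)))
for n,cc in(('scene',a),('side',b)):
  o=cv2.resize(cc['color'][165:225,195:295] if n=='scene' else cc['color'][165:235,360:460],None,fx=4,fy=4,interpolation=cv2.INTER_CUBIC); cv2.imwrite(f'pics/z_{n}.png',o[:,:,::-1])
x=cv2.imread('pics/z_scene.png');y=cv2.imread('pics/z_side.png');y=cv2.resize(y,(400,280));z=np.vstack([x,y]);cv2.imwrite('pics/z.png',z)
E
```

```text
[424.8    135.6     27.2471] [ 0.5345 -0.3847  0.074 ]
  pred scene/side [187. 212.] [175. 396.]
[387.6    236.4     25.8067] [ 0.4436 -0.3882  0.074 ]
  pred scene/side [168. 231.] [181. 428.]
[268.8    213.6     25.0799] [ 0.4285 -0.283   0.074 ]
  pred scene/side [178. 263.] [200. 423.]
[301.2     97.2     28.3242] [ 0.5292 -0.2788  0.074 ]
  pred scene/side [199. 244.] [192. 385.]
```

View pics/z.png

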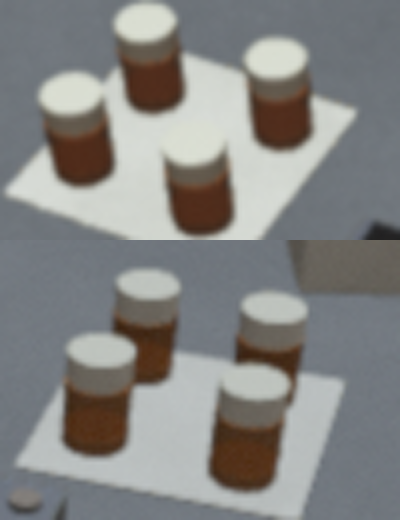

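The cap heights check out: with 74 mm assumed, the predicted and seen pixels agree within 2–3 px. Next I'll look over the mixer.

>>> move_arm --pt "3 -5.3 0 0 0 4 8.5" --pt "6 -10.6 0 0 0 8 8.5" --pt "9 -16 0 0 0 12 8.5" --pt "12 -21.3 0 0 0 16 8.5" --pt "15 -26.6 0 0 0 19.5 8.5"

```text
time_s: 4.4
ee_pos: [0.511, -0.018, 0.3006]
tcp_rot: [3.141, -0.001, -0.003]
ft_force: [0.6, -0.5, -0.1]
finger_gap: 0.0851
gripper_force: 0.0
```

```bash
python3 -c "
from h import *
print(to([.52,.03,.31],0))"
```

```text
('shift cm', array([ 0.89, -4.8 , -0.94]), 'turn deg', array([ 0. , -0. , -0.2]))
```

>>> move_arm --pt "0.9 -4.8 -1 0 0 0 8.5" --pt "0.9 -4.8 -1 0 0 0 8.5" --pt "0.9 -4.8 -1 0 0 0 8.5"

```text
time_s: 4.78
ee_pos: [0.5198, 0.0281, 0.3102]
tcp_rot: [3.141, 0.0, 0.0]
ft_force: [0.3, 0.9, -0.4]
finger_gap: 0.0844
gripper_force: 0.0
```

Run:
```python
from h import *
c=camera('wrist');save(c,'w2')
for h in caps(c,.057,.026): print(h, onz(c,h[1],h[0],.057))
for t,z in(('pocket0',.057),('plinth',.045),('guard_hinge',.057)):
  for r in place_of(t,'wrist'): print(t,r['conf'],r['pixel'],onz(c,*r['pixel'],z))
```

```text
[321.6     62.4     28.8945] [0.6303 0.0277 0.057 ]
[328.8   147.6    27.772] [0.5593 0.0213 0.057 ]
[241.2     72.      29.3391] [0.6227 0.0963 0.057 ]
[249.6    156.      28.9334] [0.5519 0.0925 0.057 ]
[459.6  357.6   30.37] [ 0.3447 -0.1156  0.057 ]
[606.     270.      26.6891] [ 0.442  -0.2493  0.057 ]
pocket0 0.85 [65.3, 320.4] [0.628  0.0287 0.057 ]
pocket0 0.73 [153.0, 249.5] [0.5545 0.0925 0.057 ]
pocket0 0.62 [153.3, 331.5] [0.5542 0.0188 0.057 ]
pocket0 0.55 [71.1, 239.3] [0.6234 0.0978 0.057 ]
plinth 0.67 [114.0, 286.4] [0.5882 0.0595 0.045 ]
```

View pics/w2.png

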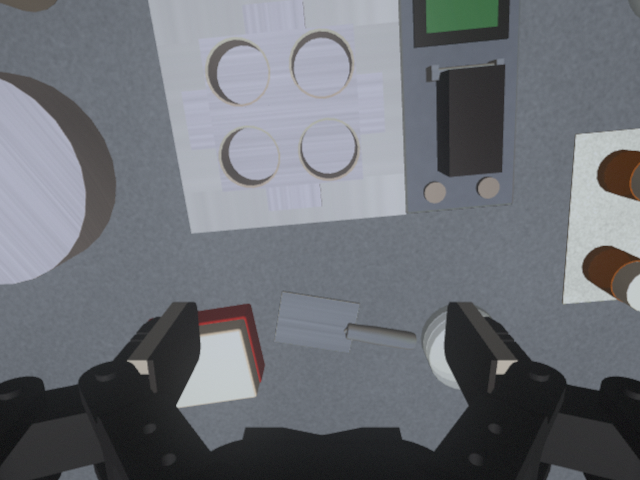

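Pockets are at (322,62), (329,148), (241,72) and (250,156); the guard is at (470,120) with its hinge toward +x. That gives a mixer centre of about (0.591, 0.0595) and yaw of about 5°. Now for the first jar.

>>> move_arm --pt "0.2 6.1 1 0 0 -10 8.5" --pt "0.4 12.2 3 0 0 -20 8.5" --pt "0.6 18.3 5 0 0 -30 8.5" --pt "0.8 24.4 7 0 0 -40 8.5" --pt "0.9 30.5 9 0 0 -50 8.5"

```text
time_s: 5.6
ee_pos: [0.5279, -0.2628, 0.2252]
tcp_rot: [3.141, -0.0, 0.877]
ft_force: [0.8, -0.2, 0.8]
finger_gap: 0.0847
gripper_force: 0.0
```

>>> move_arm --pt "0 0 0 0 0 0 8.5" --pt "0 0 0 0 0 0 8.5"

```text
time_s: 5.85
ee_pos: [0.5282, -0.2605, 0.2255]
tcp_rot: [-3.141, -0.0, 0.87]
ft_force: [-0.1, 0.2, 0.7]
finger_gap: 0.085
gripper_force: 0.0
```

```bash
cat >> h.py <<'E'
def near(z=.074,r=.023,yaw=None,zt=None):
    c=camera('wrist'); s=read_state()
    for h in caps(c,z,r): print('circle',h,onz(c,h[1],h[0],z))
    print(s['time_s'],s['ee_pos'],s['tcp_rot'],s['ft_force']); return c,s
E
python3 - <<'E'
from h import *
c,s=near()
print(to([.529,-.279,.055],.874))
E
```

```text
circle [242.4    315.6     33.1138] [ 0.4354 -0.2795  0.074 ]
circle [343.2    397.2     32.2678] [ 0.4474 -0.3822  0.074 ]
circle [ 62.4    238.8     36.3398] [ 0.3799 -0.1551  0.074 ]
circle [344.4    236.4     30.4616] [ 0.5316 -0.2808  0.074 ]
5.9 [ 0.5285 -0.2598  0.226 ] [ 3.1415 -0.0004  0.8719] [ 0.548  -0.1442  0.6167]
('shift cm', array([-1.45,  1.27, 17.1 ]), 'turn deg', array([ 0. , -0. , -0.1]))
```

```bash
cat >> h.py <<'E'
def capfit(c,z=.074,dbg=None):
    im=c['color'].astype(int); m=((im[:,:,2]-im[:,:,0]>6)&(im[:,:,2]>150)).astype(np.uint8)
    m=cv2.morphologyEx(m,cv2.MORPH_OPEN,np.ones((5,5),np.uint8))
    f=c['camera_matrix'][0][0]; out=[]
    n,l,st,ce=cv2.connectedComponentsWithStats(m)
    rp=f*.023/(c['position'][2]-z)
    for i in range(1,n):
        if .4<st[i,4]/(np.pi*rp*rp)<2.5 :
            k,_=cv2.findContours((l==i).astype(np.uint8),cv2.RETR_EXTERNAL,cv2.CHAIN_APPROX_NONE)
            e=cv2.fitEllipse(max(k,key=len)); out.append((np.round(e[0],1),np.round(e[1],1),onz(c,e[0][1],e[0][0],z)))
    if dbg: cv2.imwrite(f'pics/{dbg}.png',np.hstack([c['color'][:,:,::-1],np.repeat(m[:,:,None]*255,3,2)])[::2,::2])
    return out
E
python3 - <<'E'
from h import *
c=camera('wrist')
for o in capfit(c,dbg='w3'): print(o)
E
```

```text
(array([343.2, 237.4]), array([57.8, 59.7]), array([ 0.531 , -0.2804,  0.074 ]))
(array([238.2, 324.8]), array([50.8, 56.2]), array([ 0.4281, -0.2827,  0.074 ]))
```

View pics/w3.png

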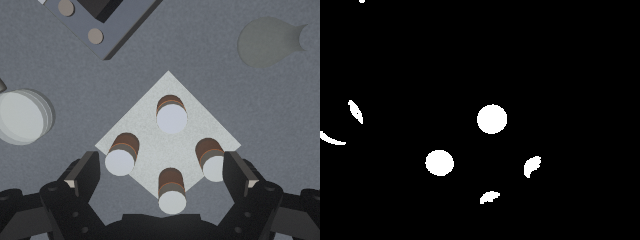

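The mask isolates the target cap cleanly at pixel (343,237), so I'll descend and grip.

>>> move_arm --pt "-1.45 1.4 3 0 0 0 8.5" --pt "-1.45 1.4 8 0 0 0 8.5" --pt "-1.45 1.4 13 0 0 0 8.5" --pt "-1.45 1.4 17 0 0 0 8.5" --pt "-1.45 1.4 17.1 0 0 0 8.5"

```text
time_s: 6.58
ee_pos: [0.5283, -0.2771, 0.0518]
tcp_rot: [-3.134, 0.0, 0.875]
ft_force: [0.3, -0.3, 0.4]
finger_gap: 0.0847
gripper_force: 0.0
```

>>> move_arm --pt "0 0 0 0 0 0 4" --pt "0 0 0 0 0 0 4" --pt "0 0 0 0 0 0 4" --pt "0 0 0 0 0 0 4" --pt "0 0 0 0 0 0 4"

```text
time_s: 7.2
ee_pos: [0.5318, -0.2809, 0.0579]
tcp_rot: [3.137, -0.001, 0.873]
ft_force: [-1.1, 2.1, 5.9]
finger_gap: 0.0432
gripper_force: 61.2
```

>>> move_arm --pt "0 0 -3 0 0 0 4" --pt "0 0 -8 0 0 0 4" --pt "0 0 -13 0 0 0 4" --pt "0 0 -13 0 0 0 4" --pt "0 0 -13 0 0 0 4"

```text
time_s: 7.82
ee_pos: [0.5297, -0.2797, 0.1846]
tcp_rot: [-3.141, 0.0, 0.873]
ft_force: [-0.3, 0.6, -2.2]
finger_gap: 0.0438
gripper_force: 61.3
```

Run:
```python
from h import *
s=read_state(); print(s['ee_pos'],s['finger_gap'],s['ft_force'])
print(to([.6237,.0986,.187],.874), to([.5584,.0204,.187],.874))
```

```text
[ 0.5297 -0.2797  0.1846] 0.04375907866297955 [-0.2695  0.5606 -2.2482]
('shift cm', array([ 35.03, -17.1 ,  -0.24]), 'turn deg', array([-0. ,  0. , -0.1])) ('shift cm', array([ 24.84, -17.08,  -0.24]), 'turn deg', array([-0. ,  0. , -0.1]))
```

>>> move_arm --pt "5 -3.4 0 0 0 0 4" --pt "10 -6.8 0 0 0 0 4" --pt "15 -10.3 0 0 0 0 4" --pt "20 -13.7 0 0 0 0 4" --pt "24.8 -17.1 0 0 0 0 4"

```text
time_s: 8.45
ee_pos: [0.5569, 0.0221, 0.1822]
tcp_rot: [-3.138, 0.002, 0.873]
ft_force: [0.7, -0.2, -0.6]
finger_gap: 0.0436
gripper_force: 61.4
```

>>> move_arm --pt "0 0 0 0 0 0 4" --pt "0 0 0 0 0 0 4" --pt "0 0 0 0 0 0 4"

```text
time_s: 8.82
ee_pos: [0.558, 0.0187, 0.1838]
tcp_rot: [-3.14, 0.001, 0.871]
ft_force: [-0.0, 0.1, -1.5]
finger_gap: 0.0434
gripper_force: 61.4
```

Run:
```python
from h import *
c,s=near(.057,.026); save(c,'w4')
for t,z in(('pocket0',.057),('plinth',.045)):
  for r in place_of(t,'wrist'): print(t,r['conf'],r['pixel'],onz(c,*r['pixel'],z))
print(to([.5584,.0204,.187],.874))
```

```text
circle [319.2     51.6     43.6078] [0.6229 0.0981 0.057 ]
circle [235.2  140.4   45.14] [0.553 0.093 0.057]
circle [394.8    136.8     38.7025] [0.6271 0.0334 0.057 ]
circle [394.8    136.8     47.6003] [0.6271 0.0334 0.057 ]
8.875 [0.5581 0.0186 0.1841] [-3.1408  0.0007  0.871 ] [ 0.7783 -0.86   -0.7849]
pocket0 0.66 [226.2, 321.0] [0.558  0.0195 0.057 ]
pocket0 0.65 [142.0, 400.9] [0.628  0.0286 0.057 ]
pocket0 0.61 [48.4, 320.3] [0.6245 0.099  0.057 ]
pocket0 0.56 [140.7, 232.5] [0.5517 0.0939 0.057 ]
pocket0 0.48 [142.8, 318.6] [0.5902 0.0599 0.057 ]
plinth 0.88 [143.1, 317.8] [0.589  0.0595 0.045 ]
('shift cm', array([ 0.13, -0.1 , -0.25]), 'turn deg', array([-0. ,  0. , -0.2]))
```

View pics/w4.png

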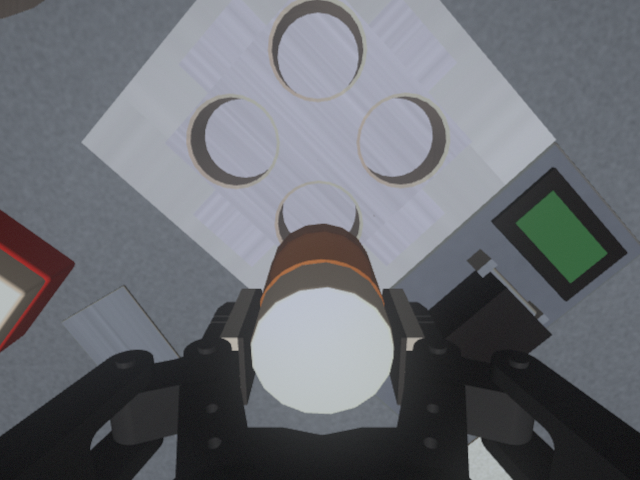

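Pocket rims are at (316,50), (234,141) and (402,140), with the held jar's cap at (322,350). Before lowering I'll check where the jar sits in the fingers.

Run:
```python
from h import *
c=camera('wrist'); im=c['color'].astype(int); m=((im[:,:,2]>150)).astype(np.uint8); m[:285]=0;m[420:]=0;m[:,:248]=0;m[:,395:]=0
k,_=cv2.findContours(m,cv2.RETR_EXTERNAL,cv2.CHAIN_APPROX_NONE); k=max(k,key=len); e=cv2.fitEllipse(k); print(e)
s=read_state(); X=onz(c,e[0][1],e[0][0],s['ee_pos'][2]+.018); print(X,s['ee_pos'])
T=rot(s['tcp_rot']); print('jar in tool mm',T.T@(X-s['ee_pos'])*1000)
print(to([.5576,.0212,.095],.867))
for p in((50,316.5),(141,234),(140.5,402.5)): print(onz(c,*p,.057))
```

```text
((321.8424072265625, 350.4981689453125), (125.42533111572266, 141.52671813964844), 88.76966857910156)
[0.5596 0.0201 0.2026] [0.5584 0.0189 0.1846]
jar in tool mm [  1.7815   0.1683 -18.0003]
('shift cm', array([ 0.13, -0.21,  8.96]), 'turn deg', array([-0. ,  0. ,  0.2]))
[0.6229 0.0998 0.057 ]
[0.5526 0.0933 0.057 ]
[0.6299 0.0286 0.057 ]
```

>>> move_arm --pt "0 -0.2 3 0 0 0 4" --pt "0 -0.2 6.5 0 0 0 4" --pt "0 -0.2 7 0 0 0 4" --pt "0 -0.2 7.7 0 0 0 4" --pt "0 -0.2 8.2 0 0 0 4"

```text
time_s: 9.65
ee_pos: [0.5577, 0.021, 0.1037]
tcp_rot: [3.14, -0.001, 0.873]
ft_force: [-0.3, -0.0, -1.1]
finger_gap: 0.0438
gripper_force: 61.8
```

>>> move_arm --pt "0 0 0 0 0 0 4" --pt "0 0 0.4 0 0 0 4" --pt "0 0 0.4 0 0 0 4"

```text
time_s: 10.02
ee_pos: [0.5567, 0.0213, 0.0987]
tcp_rot: [-3.141, 0.0, 0.873]
ft_force: [-0.7, -0.1, -1.4]
finger_gap: 0.0437
gripper_force: 61.8
```

>>> move_arm --pt "0 0 0.8 0 0 0 4" --pt "0 0 1.4 0 0 0 4" --pt "0 0 1.9 0 0 0 4" --pt "0 0 2.2 0 0 0 4" --pt "0 0 2.2 0 0 0 4"

```text
time_s: 10.65
ee_pos: [0.5568, 0.0215, 0.079]
tcp_rot: [-3.14, 0.001, 0.873]
ft_force: [-7.1, 1.4, 12.1]
finger_gap: 0.0435
gripper_force: 62.7
```

```bash
python3 -c "
from h import *
s=read_state();print(s['ee_pos'],s['ft_force'])"
```

```text
[0.5568 0.0215 0.079 ] [-7.1228  1.3535 12.0597]
```

>>> move_arm --pt "0 0 0 0 0 0 5.8" --pt "0 0 0 0 0 0 5.8" --pt "0 0 0 0 0 0 5.8" --pt "0 0 0 0 0 0 5.8"

```text
time_s: 11.15
ee_pos: [0.5567, 0.0213, 0.0764]
tcp_rot: [-3.141, 0.0, 0.873]
ft_force: [0.7, -0.3, -0.3]
finger_gap: 0.0581
gripper_force: 0.0
```

>>> move_arm --pt "0 0 -4 0 0 0 5.8" --pt "0 0 -10 0 0 0 5.8" --pt "0 0 -13 0 0 0 8.5" --pt "0 0 -13 0 0 0 8.5"

```text
time_s: 11.65
ee_pos: [0.5587, 0.021, 0.2102]
tcp_rot: [3.136, -0.004, 0.873]
ft_force: [1.2, -0.0, -0.6]
finger_gap: 0.0848
gripper_force: 0.0
```

Run:
```python
from h import *
c,s=near(.095,.023)
print('cap',capfit(c,.095))
print(to([.4436,-.3882,.21],.867))
print(to([.4285,-.283,.21],.867))
```

```text
circle [316.8    232.8     37.7013] [0.5572 0.0226 0.095 ]
circle [319.2     61.2     43.2042] [0.6206 0.0957 0.095 ]
circle [387.6   139.2    43.036] [0.6238 0.039  0.095 ]
circle [319.2     61.2     36.2277] [0.6206 0.0957 0.095 ]
circle [387.6   139.2    35.266] [0.6238 0.039  0.095 ]
circle [246.     140.4     42.2004] [0.5616 0.0903 0.095 ]
11.7 [0.5573 0.0212 0.2075] [ 3.1397 -0.0012  0.8731] [ 0.1816 -0.0287 -0.6137]
cap [(array([317.7,  65.4]), array([72.1, 76.5]), array([0.6186, 0.0945, 0.095 ])), (array([247.5, 140.5]), array([63.5, 71.5]), array([0.5622, 0.0897, 0.095 ])), (array([388.7, 139.9]), array([63.4, 71.4]), array([0.624 , 0.0383, 0.095 ]))]
('shift cm', array([-38.68,  17.59,  -0.26]), 'turn deg', array([ 0.1, -0.1,  0.4]))
('shift cm', array([-31.59,   9.68,  -0.27]), 'turn deg', array([ 0.1, -0.1,  0.4]))
```

>>> move_arm --pt "-6 1.8 0 0 0 0 8.5" --pt "-12 3.7 0 0 0 0 8.5" --pt "-18 5.5 0 0 0 0 8.5" --pt "-24 7.3 0 0 0 0 8.5" --pt "-29.5 9 0 0 0 0 8.5"

```text
time_s: 12.32
ee_pos: [0.4342, -0.2634, 0.204]
tcp_rot: [-3.137, -0.0, 0.873]
ft_force: [0.6, 1.1, 1.1]
finger_gap: 0.0851
gripper_force: 0.0
```

>>> move_arm --pt "-1 0.7 0 0 0 0 8.5" --pt "-1 0.7 0 0 0 0 8.5" --pt "-1 0.7 0 0 0 0 8.5"

```text
time_s: 12.7
ee_pos: [0.4354, -0.2732, 0.2056]
tcp_rot: [-3.139, -0.001, 0.875]
ft_force: [0.0, -0.0, -0.2]
finger_gap: 0.0852
gripper_force: 0.0
```

Run:
```python
from h import *
c,s=near()
for o in capfit(c): print(o)
print(to([.4285,-.283,.0555],.867))
```

```text
circle [320.4    242.4     36.4139] [ 0.4272 -0.2813  0.074 ]
circle [544.8    258.      33.8246] [ 0.5335 -0.3841  0.074 ]
circle [432.     330.      35.0743] [ 0.4457 -0.3796  0.074 ]
12.75 [ 0.4356 -0.2732  0.2059] [-3.14   -0.0004  0.8751] [-0.5938  0.189  -1.143 ]
(array([ 96.1, 146. ]), array([ 89.7, 128.2]), array([ 0.3618, -0.1463,  0.074 ]))
(array([322.8, 243.4]), array([62. , 64.2]), array([ 0.428 , -0.2828,  0.074 ]))
('shift cm', array([-1.21,  0.11, 15.04]), 'turn deg', array([-0.1, -0. ,  0.5]))
```

>>> move_arm --pt "-1.1 0.05 3 0 0 0 8.5" --pt "-1.1 0.05 8 0 0 0 8.5" --pt "-1.1 0.05 13 0 0 0 8.5" --pt "-1.1 0.05 15 0 0 0 8.5" --pt "-1.1 0.05 15 0 0 0 8.5"

```text
time_s: 13.38
ee_pos: [0.4279, -0.2811, 0.0548]
tcp_rot: [-3.137, -0.001, 0.875]
ft_force: [0.3, 0.3, 0.9]
finger_gap: 0.085
gripper_force: 0.0
```

>>> move_arm --pt "0 0 0 0 0 0 8.5" --pt "0 0 0 0 0 0 4" --pt "0 0 0 0 0 0 4" --pt "0 0 0 0 0 0 4" --pt "0 0 0 0 0 0 4"

```text
time_s: 14.0
ee_pos: [0.4291, -0.284, 0.0581]
tcp_rot: [3.14, -0.0, 0.873]
ft_force: [-1.0, 1.3, 6.9]
finger_gap: 0.0438
gripper_force: 61.3
```

>>> move_arm --pt "0 0 -3 0 0 0 4" --pt "0 0 -8 0 0 0 4" --pt "0 0 -13 0 0 0 4" --pt "0 0 -13 0 0 0 4" --pt "0 0 -13 0 0 0 4"

```text
time_s: 14.62
ee_pos: [0.428, -0.283, 0.1858]
tcp_rot: [-3.14, -0.0, 0.873]
ft_force: [0.1, 0.2, -2.8]
finger_gap: 0.0436
gripper_force: 61.5
```

```bash
cat >> h.py <<'E'
def held(zt):
    c=camera('wrist'); s=read_state(); im=c['color'].astype(int); m=(im[:,:,2]>150).astype(np.uint8); m[:285]=0;m[420:]=0;m[:,:248]=0;m[:,395:]=0
    k,_=cv2.findContours(m,cv2.RETR_EXTERNAL,cv2.CHAIN_APPROX_NONE); e=cv2.fitEllipse(max(k,key=len))
    X=onz(c,e[0][1],e[0][0],s['ee_pos'][2]+zt); print('held',np.round(e[0]+e[1],1),X,'in tool mm',rot(s['tcp_rot']).T@(X-s['ee_pos'])*1000,s['ee_pos'],s['finger_gap'])
E
python3 - <<'E'
from h import *
held(.018)
print(to([.6235,.0989,.187],.867))
E
```

```text
held [321.8 349.3 125.2 141.2] [ 0.4291 -0.2818  0.2028] in tool mm [  1.6314   0.591  -18.0017] [ 0.4276 -0.2827  0.1848] 0.04371009871864673
('shift cm', array([41.83, -9.51, -0.18]), 'turn deg', array([-0.2, -0. ,  0.3]))
```

>>> move_arm --pt "6 -1.4 0 0 0 0 4" --pt "12 -2.8 0 0 0 0 4" --pt "18 -4.2 0 0 0 0 4" --pt "24 -5.6 0 0 0 0 4" --pt "30 -7 0 0 0 0 4"

```text
time_s: 15.3
ee_pos: [0.567, -0.0066, 0.1841]
tcp_rot: [-3.138, 0.002, 0.873]
ft_force: [0.3, -0.2, -0.7]
finger_gap: 0.044
gripper_force: 61.4
```

>>> move_arm --pt "6 -1.3 0 0 0 0 4" --pt "11.7 -2.5 0 0 0 0 4" --pt "11.7 -2.5 0 0 0 0 4" --pt "11.7 -2.5 0 0 0 0 4" --pt "11.7 -2.5 0 0 0 0 4"

```text
time_s: 15.92
ee_pos: [0.6228, 0.0959, 0.1855]
tcp_rot: [-3.14, 0.002, 0.872]
ft_force: [-0.4, -0.1, -1.8]
finger_gap: 0.0438
gripper_force: 61.4
```

Run:
```python
from h import *
held(.018)
print(to([.6235,.0989,.078],.867))
```

```text
held [321.4 357.8 140.7 150.9] [0.6226 0.0957 0.204 ] in tool mm [ -0.3274  -0.2608 -17.9994] [0.623  0.0957 0.186 ] 0.04355051907255005
('shift cm', array([ 0.29, -0.15, 10.8 ]), 'turn deg', array([-0.1,  0.1,  0.2]))
```

>>> move_arm --pt "0.15 -0.15 3 0 0 0 4" --pt "0.15 -0.15 6.5 0 0 0 4" --pt "0.15 -0.15 7.5 0 0 0 4" --pt "0.15 -0.15 8.2 0 0 0 4" --pt "0.15 -0.15 8.6 0 0 0 4"

```text
time_s: 16.6
ee_pos: [0.6242, 0.0989, 0.1018]
tcp_rot: [3.14, -0.001, 0.873]
ft_force: [0.2, -0.6, -1.5]
finger_gap: 0.0434
gripper_force: 61.6
```

>>> move_arm --pt "0 0 0.6 0 0 0 4" --pt "0 0 1.2 0 0 0 4" --pt "0 0 1.8 0 0 0 4" --pt "0 0 2 0 0 0 4" --pt "0 0 2 0 0 0 4"

```text
time_s: 17.23
ee_pos: [0.6233, 0.0992, 0.0805]
tcp_rot: [-3.141, 0.0, 0.873]
ft_force: [-0.4, -0.0, -1.4]
finger_gap: 0.0436
gripper_force: 61.6
```

>>> move_arm --pt "0 0 0.2 0 0 0 4" --pt "0 0 0.4 0 0 0 4" --pt "0 0 0.4 0 0 0 5.8" --pt "0 0 0.4 0 0 0 5.8" --pt "0 0 0.4 0 0 0 5.8"

```text
time_s: 17.85
ee_pos: [0.6234, 0.0991, 0.0766]
tcp_rot: [-3.142, 0.0, 0.873]
ft_force: [0.4, 0.3, 0.2]
finger_gap: 0.058
gripper_force: 0.0
```

>>> move_arm --pt "0 0 0 0 0 0 5.8" --pt "0 0 -4 0 0 0 5.8" --pt "0 0 -10 0 0 0 5.8" --pt "0 0 -13 0 0 0 8.5" --pt "0 0 -13 0 0 0 8.5"

```text
time_s: 18.48
ee_pos: [0.6254, 0.0992, 0.2107]
tcp_rot: [3.136, -0.005, 0.873]
ft_force: [-0.6, -0.3, 0.6]
finger_gap: 0.0846
gripper_force: 0.0
```

Run:
```python
from h import *
c,s=near(.095)
a=camera('scene')
rs=[(round(r['conf'],2),np.round(r['pixel'])) for r in place_of('jar0','scene')];print(rs)
for X in([.4436,-.3882,.21],[.532,-.385,.21]): print(to(X,-.703))
```

```text
circle [591.6    109.2     43.3827] [0.7884 0.0565 0.095 ]
circle [520.8    123.6     36.8854] [0.7536 0.0755 0.095 ]
circle [316.8    234.      35.1714] [0.6233 0.1002 0.095 ]
circle [386.4    283.2     36.9914] [0.636  0.0474 0.095 ]
circle [247.2    282.      37.3213] [0.5697 0.1044 0.095 ]
circle [315.6    374.4     36.6348] [0.5593 0.0258 0.095 ]
18.525 [0.6239 0.0992 0.2077] [ 3.1398 -0.0015  0.8731] [-0.4394 -0.4717 -0.1397]
[(0.87, array([288., 347.])), (0.83, array([261., 333.])), (0.77, array([192., 234.])), (0.64, array([197., 210.]))]
('shift cm', array([-48.83,  17.62,  -0.49]), 'turn deg', array([-0. ,  0.2, 90.3]))
('shift cm', array([-42.91,  24.18,  -0.52]), 'turn deg', array([-0. ,  0.2, 90.3]))
```

>>> move_arm --pt "-4.8 2.7 0 0 0 10 8.5" --pt "-9.5 5.4 0 0 0 20 8.5" --pt "-14.3 8.1 0 0 0 30 8.5" --pt "-19 10.8 0 0 0 40 8.5" --pt "-23.8 13.4 0 0 0 50 8.5"

```text
time_s: 19.25
ee_pos: [0.5716, -0.1704, 0.2039]
tcp_rot: [-3.14, 0.004, -0.005]
ft_force: [1.3, -0.4, 0.3]
finger_gap: 0.085
gripper_force: 0.0
```

```bash
python3 -c "
from h import *
print(to([.532,-.385,.21],-.703))"
```

```text
('shift cm', array([-3.85, 21.48, -0.64]), 'turn deg', array([-0. ,  0.3, 40. ]))
```

>>> move_arm --pt "-1 5.4 -0.5 0 0 10 8.5" --pt "-2 10.8 -0.5 0 0 20 8.5" --pt "-3 16.2 -0.5 0 0 30 8.5" --pt "-3.8 21.5 -0.5 0 0 40 8.5" --pt "-3.8 21.5 -0.5 0 0 40 8.5"

```text
time_s: 19.88
ee_pos: [0.5333, -0.3872, 0.2085]
tcp_rot: [3.141, 0.004, -0.703]
ft_force: [0.2, 0.5, -0.5]
finger_gap: 0.0849
gripper_force: 0.0
```

>>> move_arm --pt "0 0 0 0 0 0 8.5" --pt "0 0 0 0 0 0 8.5" --pt "0 0 0 0 0 0 8.5"

```text
time_s: 20.25
ee_pos: [0.5357, -0.383, 0.2115]
tcp_rot: [-3.141, 0.001, -0.696]
ft_force: [0.8, 0.2, 0.6]
finger_gap: 0.0846
gripper_force: 0.0
```

Run:
```python
from h import *
c,s=near()
for o in capfit(c): print(o); print(to([o[2][0],o[2][1],.0555],-.703))
```

```text
circle [411.6    312.      34.7108] [ 0.4463 -0.3906  0.074 ]
circle [375.6    212.4     33.1232] [ 0.519  -0.4152  0.074 ]
20.3 [ 0.5358 -0.3832  0.2117] [-3.1416  0.0001 -0.6958] [ 1.2369  0.6413 -0.0806]
(array([376. , 212.1]), array([62.5, 64.9]), array([ 0.519 , -0.4155,  0.074 ]))
('shift cm', array([ 0.79,  3.56, 15.62]), 'turn deg', array([-0. ,  0. ,  0.4]))
(array([411.3, 314.9]), array([52.5, 59.8]), array([ 0.4446, -0.3891,  0.074 ]))
('shift cm', array([-6.62,  6.3 , 15.62]), 'turn deg', array([-0. ,  0. ,  0.4]))
```

The target jar was knocked aside to about (0.519, -0.4155), so I'm following it.

>>> move_arm --pt "0.8 3.55 2 0 0 0 8.5" --pt "0.8 3.55 6 0 0 0 8.5" --pt "0.8 3.55 11 0 0 0 8.5" --pt "0.8 3.55 15.5 0 0 0 8.5" --pt "0.8 3.55 15.6 0 0 0 8.5"

```text
time_s: 20.92
ee_pos: [0.5165, -0.4136, 0.0511]
tcp_rot: [-3.14, 0.01, -0.697]
ft_force: [-0.0, 0.5, -0.3]
finger_gap: 0.085
gripper_force: 0.0
```

>>> move_arm --pt "0 0 0 0 0 0 8.5" --pt "0 0 0 0 0 0 4" --pt "0 0 0 0 0 0 4" --pt "0 0 0 0 0 0 4" --pt "0 0 0 0 0 0 4"

```text
time_s: 21.55
ee_pos: [0.5197, -0.4175, 0.0582]
tcp_rot: [3.141, -0.003, -0.698]
ft_force: [-0.0, 0.9, 6.2]
finger_gap: 0.0437
gripper_force: 61.2
```

>>> move_arm --pt "0 0 -3 0 0 0 4" --pt "0 0 -8 0 0 0 4" --pt "0 0 -13 0 0 0 4" --pt "0 0 -13 0 0 0 4" --pt "0 0 -13 0 0 0 4"

```text
time_s: 22.18
ee_pos: [0.5181, -0.4161, 0.1847]
tcp_rot: [-3.141, 0.002, -0.698]
ft_force: [-0.4, 0.7, -1.9]
finger_gap: 0.0437
gripper_force: 61.3
```

Run:
```python
from h import *
held(.018)
print(to([.6294,.0271,.187],-.703))
```

```text
held [317.7 357.3 126.3 156.3] [ 0.5181 -0.4151  0.2014] in tool mm [ -0.0665  -0.6954 -17.9996] [ 0.5177 -0.4157  0.1834] 0.043531253878445905
('shift cm', array([-19.88, -41.11,  -0.26]), 'turn deg', array([-0. ,  0.2,  0.3]))
```

>>> move_arm --pt "-2.6 -5.4 0 0 0 0 4" --pt "-5.2 -10.8 0 0 0 0 4" --pt "-7.8 -16.2 0 0 0 0 4" --pt "-10.4 -21.6 0 0 0 0 4" --pt "-13 -27 0 0 0 0 4"

```text
time_s: 22.85
ee_pos: [0.5913, -0.1239, 0.1828]
tcp_rot: [3.14, 0.005, -0.698]
ft_force: [-0.2, 0.3, -1.7]
finger_gap: 0.0437
gripper_force: 61.5
```

>>> move_arm --pt "-2.6 -5.4 0 0 0 0 4" --pt "-5.2 -10.8 0 0 0 0 4" --pt "-7 -14.1 0 0 0 0 4" --pt "-7 -14.1 0 0 0 0 4" --pt "-7 -14.1 0 0 0 0 4"

```text
time_s: 23.48
ee_pos: [0.6284, 0.0265, 0.1837]
tcp_rot: [3.139, 0.003, -0.697]
ft_force: [-0.5, -0.1, -1.6]
finger_gap: 0.0437
gripper_force: 61.5
```

Run:
```python
from h import *
held(.018)
c,s=near(.057,.026);save(c,'w5')
print(to([.6294,.0271,.102],-.703))
```

```text
held [321.6 360.7 138.1 153.8] [0.6277 0.0265 0.2022] in tool mm [ -1.1596   0.1052 -17.9975] [0.6286 0.0259 0.1842] 0.04417325819588056
circle [146.4     63.6     41.0341] [0.7664 0.0392 0.057 ]
23.575 [0.6288 0.0256 0.1846] [ 3.1402  0.0015 -0.6992] [-0.0947  0.4384 -1.367 ]
('shift cm', array([-0.04, -0.16,  8.26]), 'turn deg', array([0.1, 0.1, 0.2]))
```

View pics/w5.png

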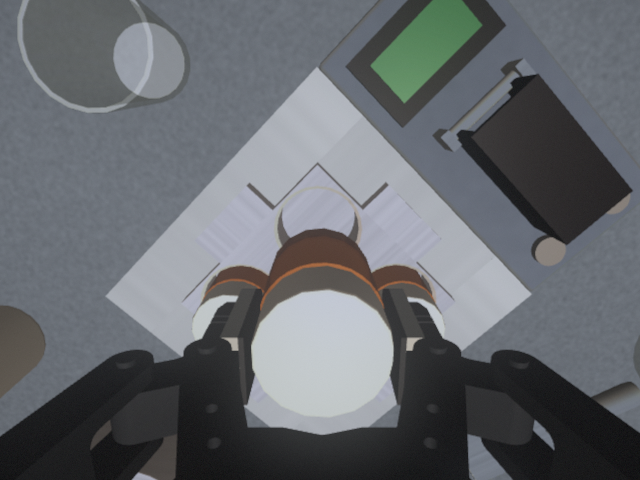

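The view shows the held cap at (322,353) lined up with the free pocket's rim (columns 278–361), and jars home on both sides. I'll lower it.

>>> move_arm --pt "-0.05 -0.15 3 0 0 0 4" --pt "-0.05 -0.15 6.5 0 0 0 4" --pt "-0.05 -0.15 7.5 0 0 0 4" --pt "-0.05 -0.15 8.2 0 0 0 4" --pt "-0.05 -0.15 8.5 0 0 0 4"

```text
time_s: 24.2
ee_pos: [0.6306, 0.0278, 0.1015]
tcp_rot: [-3.141, -0.001, -0.698]
ft_force: [0.4, 0.0, -0.4]
finger_gap: 0.0436
gripper_force: 61.6
```

>>> move_arm --pt "0 0 0.6 0 0 0 4" --pt "0 0 1.2 0 0 0 4" --pt "0 0 1.8 0 0 0 4" --pt "0 0 2 0 0 0 4" --pt "0 0 2 0 0 0 4"

```text
time_s: 24.82
ee_pos: [0.6299, 0.0283, 0.0805]
tcp_rot: [3.141, 0.0, -0.698]
ft_force: [0.0, 0.5, -0.7]
finger_gap: 0.0437
gripper_force: 61.6
```

>>> move_arm --pt "0 0 0.2 0 0 0 4" --pt "0 0 0.4 0 0 0 4" --pt "0 0 0.4 0 0 0 5.8" --pt "0 0 0.4 0 0 0 5.8" --pt "0 0 0.4 0 0 0 5.8"

```text
time_s: 25.45
ee_pos: [0.63, 0.0283, 0.0766]
tcp_rot: [3.142, 0.0, -0.698]
ft_force: [0.3, -0.3, -0.4]
finger_gap: 0.0582
gripper_force: 0.0
```

>>> move_arm --pt "0 0 0 0 0 0 5.8" --pt "0 0 -4 0 0 0 5.8" --pt "0 0 -10 0 0 0 5.8" --pt "0 0 -13 0 0 0 8.5" --pt "0 0 -13 0 0 0 8.5"

```text
time_s: 26.08
ee_pos: [0.632, 0.0281, 0.2108]
tcp_rot: [-3.137, -0.006, -0.698]
ft_force: [-0.5, -0.4, -0.2]
finger_gap: 0.0846
gripper_force: 0.0
```

Run:
```python
from h import *
c,s=near(.095)
print(to([.4446,-.389,.21],-.703))
```

```text
circle [322.8    236.4     37.9042] [0.6307 0.0284 0.095 ]
circle [168.      70.8     37.6706] [0.7575 0.0327 0.095 ]
circle [249.6    302.4     37.6446] [0.627  0.0924 0.095 ]
26.125 [0.6305 0.0282 0.2079] [-3.1402 -0.0021 -0.6976] [ 0.3453 -0.2052 -0.9604]
('shift cm', array([12.55, 43.92, -0.25]), 'turn deg', array([-0.1, -0.1,  0.3]))
```

>>> move_arm --pt "1.6 5.7 0 0 0 0 8.5" --pt "3.2 11.4 0 0 0 0 8.5" --pt "4.8 17.1 0 0 0 0 8.5" --pt "6.4 22.8 0 0 0 0 8.5" --pt "8 28.5 0 0 0 0 8.5"

```text
time_s: 26.75
ee_pos: [0.5061, -0.2423, 0.2039]
tcp_rot: [3.141, 0.004, -0.698]
ft_force: [0.3, -0.1, 0.5]
finger_gap: 0.0848
gripper_force: 0.0
```

>>> move_arm --pt "1.6 5.7 0 0 0 0 8.5" --pt "3.2 11.4 0 0 0 0 8.5" --pt "4.4 15.4 0 0 0 0 8.5" --pt "4.4 15.4 0 0 0 0 8.5" --pt "4.4 15.4 0 0 0 0 8.5"

```text
time_s: 27.38
ee_pos: [0.4425, -0.3867, 0.2046]
tcp_rot: [-3.14, 0.004, -0.698]
ft_force: [0.2, 0.4, -0.2]
finger_gap: 0.0853
gripper_force: 0.0
```

Run:
```python
from h import *
c,s=near()
for o in capfit(c): print(o); print(to([o[2][0],o[2][1],.0555],-.703))
```

```text
circle [319.2    224.4     35.4154] [ 0.4443 -0.3863  0.074 ]
27.425 [ 0.443  -0.3864  0.2051] [-3.1406  0.0029 -0.6969] [-0.0856  0.7545  0.4233]
(array([322.7, 222.2]), array([63.4, 65.6]), array([ 0.444, -0.389,  0.074]))
('shift cm', array([ 0.29,  0.15, 14.96]), 'turn deg', array([-0.1,  0.2,  0.4]))
```

>>> move_arm --pt "0.25 0.15 3 0 0 0 8.5" --pt "0.25 0.15 8 0 0 0 8.5" --pt "0.25 0.15 13 0 0 0 8.5" --pt "0.25 0.15 14.9 0 0 0 8.5" --pt "0.25 0.15 14.9 0 0 0 8.5"

```text
time_s: 28.05
ee_pos: [0.4439, -0.3891, 0.0566]
tcp_rot: [-3.141, 0.003, -0.696]
ft_force: [-0.2, 0.1, 0.2]
finger_gap: 0.0849
gripper_force: 0.0
```

>>> move_arm --pt "0 0 0 0 0 0 8.5" --pt "0 0 0 0 0 0 4" --pt "0 0 0 0 0 0 4" --pt "0 0 0 0 0 0 4" --pt "0 0 0 0 0 0 4"

```text
time_s: 28.68
ee_pos: [0.4447, -0.3913, 0.0593]
tcp_rot: [3.141, -0.002, -0.698]
ft_force: [-0.3, 1.8, 5.9]
finger_gap: 0.0437
gripper_force: 61.0
```

>>> move_arm --pt "0 0 -3 0 0 0 4" --pt "0 0 -8 0 0 0 4" --pt "0 0 -13 0 0 0 4" --pt "0 0 -13 0 0 0 4" --pt "0 0 -13 0 0 0 4"

```text
time_s: 29.3
ee_pos: [0.4433, -0.3899, 0.1864]
tcp_rot: [-3.141, 0.002, -0.698]
ft_force: [-0.6, -0.2, -2.8]
finger_gap: 0.0435
gripper_force: 61.5
```

Run:
```python
from h import *
held(.018)
print(to([.5517,.0930,.187],-.703))
```

```text
held [322.1 354.8 122.6 139. ] [ 0.4433 -0.3906  0.2033] in tool mm [  0.8846   0.6723 -18.0044] [ 0.443  -0.3895  0.1853] 0.04390406704106377
('shift cm', array([-22.67, -43.96,  -0.04]), 'turn deg', array([-0. ,  0.2,  0.3]))
```

>>> move_arm --pt "-2.8 -5.5 0 0 0 0 4" --pt "-5.6 -11 0 0 0 0 4" --pt "-8.4 -16.5 0 0 0 0 4" --pt "-11.3 -22 0 0 0 0 4" --pt "-14.1 -27.5 0 0 0 0 4"

```text
time_s: 29.98
ee_pos: [0.5113, -0.0869, 0.1851]
tcp_rot: [3.14, 0.004, -0.698]
ft_force: [0.3, 0.6, -2.2]
finger_gap: 0.0434
gripper_force: 61.7
```

>>> move_arm --pt "-2.8 -5.5 0 0 0 0 4" --pt "-5.6 -11 0 0 0 0 4" --pt "-8.6 -16.5 0 0 0 0 4" --pt "-8.6 -16.5 0 0 0 0 4" --pt "-8.6 -16.5 0 0 0 0 4"

```text
time_s: 30.6
ee_pos: [0.5515, 0.0924, 0.1855]
tcp_rot: [3.138, 0.003, -0.697]
ft_force: [-0.3, 0.3, -1.2]
finger_gap: 0.0437
gripper_force: 62.0
```

Run:
```python
from h import *
held(.018)
c,s=near(.095,.023)
print(to([.552,.0932,.102],-.703))
```

```text
held [322.1 354.8 122.5 138.9] [0.5522 0.0911 0.204 ] in tool mm [  0.7157   0.1832 -18.0012] [0.5517 0.0917 0.186 ] 0.04364306207592977
circle [318.      55.2     46.2773] [0.6268 0.0302 0.095 ]
circle [220.8   151.2    44.331] [0.624  0.0981 0.095 ]
circle [418.8    157.2     44.5009] [0.5558 0.0218 0.095 ]
30.7 [0.552  0.0912 0.1864] [ 3.1397  0.0017 -0.6992] [-0.3029 -0.5667 -1.1724]
('shift cm', array([-0.11, -0.17,  8.44]), 'turn deg', array([0.1, 0.1, 0.2]))
```

>>> move_arm --pt "-0.15 -0.15 3 0 0 0 4" --pt "-0.15 -0.15 6.5 0 0 0 4" --pt "-0.15 -0.15 7.7 0 0 0 4" --pt "-0.15 -0.15 8.4 0 0 0 4" --pt "-0.15 -0.15 8.6 0 0 0 4"

```text
time_s: 31.32
ee_pos: [0.553, 0.0941, 0.1024]
tcp_rot: [-3.141, -0.001, -0.698]
ft_force: [0.2, 0.1, -1.0]
finger_gap: 0.0435
gripper_force: 62.0
```

>>> move_arm --pt "0 0 0.6 0 0 0 4" --pt "0 0 1.2 0 0 0 4" --pt "0 0 1.8 0 0 0 4" --pt "0 0 2 0 0 0 4" --pt "0 0 2 0 0 0 4"

```text
time_s: 31.95
ee_pos: [0.5523, 0.0945, 0.0814]
tcp_rot: [3.141, 0.0, -0.697]
ft_force: [-0.1, -0.2, -1.8]
finger_gap: 0.0437
gripper_force: 62.0
```

Once this jar is released I'll retract and look at the jars and the hood. The scene and side views will help with the hood.

>>> move_arm --pt "0 0 0.2 0 0 0 4" --pt "0 0 0.4 0 0 0 4" --pt "0 0 0.4 0 0 0 5.8" --pt "0 0 0.4 0 0 0 5.8" --pt "0 0 0.4 0 0 0 5.8"

```text
time_s: 32.58
ee_pos: [0.5525, 0.0946, 0.0776]
tcp_rot: [-3.142, 0.0, -0.698]
ft_force: [0.2, -0.2, -0.1]
finger_gap: 0.058
gripper_force: 0.0
```

>>> move_arm --pt "0 0 0 0 0 0 5.8" --pt "0 0 -4 0 0 0 5.8" --pt "0 0 -10 0 0 0 5.8" --pt "0 0 -16 0 0 0 8.5" --pt "0 0 -20 0 0 0 8.5"

```text
time_s: 33.2
ee_pos: [0.5532, 0.0946, 0.2814]
tcp_rot: [-3.139, -0.003, -0.698]
ft_force: [-0.9, 0.6, -0.8]
finger_gap: 0.0849
gripper_force: 0.0
```

Run:
```python
from h import *
c,s=near(.095)
print(to([.48,.33,.29],-.0))
a=camera('scene');b=camera('side')
for n,cc in(('scene',a),('side',b)): print(n,[(round(r['conf'],2),np.round(r['pixel'],1),onz(cc,*r['pixel'],0)) for r in place_of('hood',n)])
```

```text
circle [259.2    140.4     30.9189] [0.6221 0.0971 0.095 ]
circle [322.8     72.      32.4342] [0.6282 0.0309 0.095 ]
circle [393.6    141.6     31.0832] [0.5579 0.0218 0.095 ]
circle [321.6    211.2     29.5989] [0.5517 0.0962 0.095 ]
33.25 [0.5554 0.0947 0.2874] [-3.1331 -0.0103 -0.6975] [1.773  0.5768 3.5374]
('shift cm', array([-20.89, -13.2 ,  -0.36]), 'turn deg', array([ -0.3,  -0.7, -40. ]))
scene [(0.58, array([309.2, 454.6]), array([0.5256, 0.3511, 0.    ]))]
side []
```

The four caps sit on the pocket square, averaging (0.590, 0.0615), so all jars are home. On to the hood.

>>> move_arm --pt "-5 -3.2 0 0 0 -10 8.5" --pt "-10 -6.4 0 0 0 -20 8.5" --pt "-15 -9.6 0 0 0 -30 8.5" --pt "-19 -12 0 0 0 -40 8.5" --pt "-20.9 -13.2 0 0 0 -40 8.5"

```text
time_s: 34.08
ee_pos: [0.4749, 0.3317, 0.2746]
tcp_rot: [3.14, 0.005, 0.004]
ft_force: [0.7, -0.5, 0.8]
finger_gap: 0.0849
gripper_force: 0.0
```

>>> move_arm --pt "0 0 0 0 0 0 8.5" --pt "0 0 0 0 0 0 8.5" --pt "0 0 0 0 0 0 8.5"

```text
time_s: 34.45
ee_pos: [0.4774, 0.3289, 0.277]
tcp_rot: [3.141, 0.001, -0.001]
ft_force: [-0.0, -0.3, 0.4]
finger_gap: 0.0853
gripper_force: 0.0
```

```bash
cat >> h.py <<'E'
def knob(c,z=.096,box=None):
    g=c['color'].max(2); m=(g<60).astype(np.uint8); n,l,st,ce=cv2.connectedComponentsWithStats(m)
    for i in range(1,n):
        if 300<st[i,4]<9000 and ce[i,1]<400: print('dark',np.round(ce[i],1),st[i],onz(c,ce[i,1],ce[i,0],z))
E
python3 - <<'E'
from h import *
c=camera('wrist');save(c,'w6');knob(c);s=read_state();print(s['ee_pos'],s['tcp_rot'])
print(place_of('hood','wrist')[:2])
b=camera('side');a=camera('scene');knob(b);knob(a)
E
```

```text
dark [ 22.5 119.2] [   0   39   67  198 6913] [0.5429 0.5415 0.096 ]
[0.4775 0.329  0.2773] [ 3.1412  0.0006 -0.0011]
[]
dark [291.2  31.7] [231  17  98  36 786] [ 1.8336 -2.0439  0.096 ]
dark [264.3 211.6] [ 225  146   83  146 6334] [ 0.7441 -0.0297  0.096 ]
dark [621.7 250.5] [ 599  196   41  107 3104] [-0.0065 -0.2173  0.096 ]
dark [335.9 223.7] [300 210  58  28 890] [ 0.5677 -0.0554  0.096 ]
dark [607.6 336.3] [ 570  279   70  100 4735] [0.0258 0.0574 0.096 ]
dark [252.1 361. ] [244 350  18  23 341] [0.5193 0.3529 0.096 ]
dark [592.4 389.6] [544 369  96  39 326] [0.0482 0.1807 0.096 ]
dark [474.7  95. ] [ 392    0  151  156 6717] [-0.2675  0.0992  0.096 ]
dark [425.6  65.6] [408  57  36  19 489] [-0.3615 -0.1188  0.096 ]
dark [413.6 137.7] [ 393  111   45   50 1571] [0.0585 0.0202 0.096 ]
dark [488.5 184. ] [ 449  149   74   76 2393] [0.1477 0.2869 0.096 ]
dark [289.3 236.2] [274 221  29  32 555] [ 0.6013 -0.0808  0.096 ]
dark [124.1 273.2] [ 80 254 103  42 759] [ 0.9037 -0.3511  0.096 ]
dark [106.9 348.7] [   0  265  360  215 3301] [ 1.073  -0.2335  0.096 ]
dark [144.3 312.8] [ 79 286 111  50 813] [ 0.9641 -0.2304  0.096 ]
dark [606.6 347.2] [ 562  312   78   73 3560] [0.5273 0.6739 0.096 ]
dark [580.8 395.6] [ 535  341  105  101 3091] [0.6695 0.6514 0.096 ]
```

View pics/w6.png

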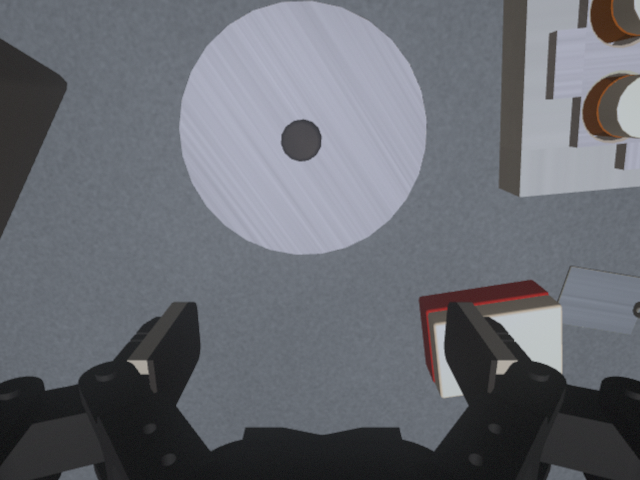

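The wrist view shows the hood disc centred at (303,127) and the knob at (301,140). Next I'll compute the position.

Run:
```python
from h import *
c=camera('wrist'); b=camera('side')
print('knob',onz(c,140,301,.096),'disc',onz(c,127.5,303.5,.060))
X=tri([ray(c,140,301),ray(b,351,251.5)]); print('stereo',X)
k=onz(c,140,301,.096); print(to([k[0],k[1],.20],0))
```

```text
knob [0.5283 0.3439 0.096 ] disc [0.5358 0.3435 0.06  ]
stereo (array([0.5279, 0.3427, 0.1036]), [0.0012713696912512987, 0.0012713696912511883])
('shift cm', array([ 5.09, -1.43,  7.79]), 'turn deg', array([-0., -0., -0.]))
```

>>> move_arm --pt "5.1 -1.4 3 0 0 0 8.5" --pt "5.1 -1.4 8 0 0 0 8.5" --pt "5.1 -1.4 9 0 0 0 8.5" --pt "5.1 -1.4 9 0 0 0 8.5"

```text
time_s: 35.25
ee_pos: [0.5278, 0.3439, 0.1878]
tcp_rot: [3.141, 0.001, 0.001]
ft_force: [-0.7, 0.4, 1.1]
finger_gap: 0.0849
gripper_force: 0.0
```

Run:
```python
from h import *
c=camera('wrist'); s=read_state(); print(s['ee_pos'])
g=c['color'].max(2); print(g[230,315:325])
m=(g<110).astype(np.uint8); n,l,st,ce=cv2.connectedComponentsWithStats(m)
for i in range(1,n):
    if st[i,4]>600: print(ce[i],st[i],onz(c,ce[i,1],ce[i,0],.096))
save(c,'w7')
```

```text
[0.5286 0.3443 0.1896]
[68 69 69 70 67 69 68 69 69 69]
[302.8252 253.1812] [     0      0    640    480 210818] [0.5229 0.354  0.096 ]
[635.1726 145.8942] [628  97  12  84 643] [0.5813 0.1817 0.096 ]
[321.3614 238.5142] [ 296  209   52   60 2493] [0.5314 0.3437 0.096 ]
```

View pics/w7.png

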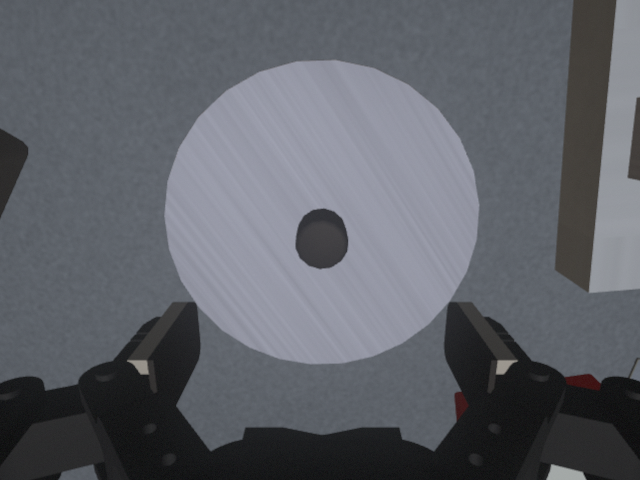

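The knob top is at (321,243), directly under the tool. I'll descend and grip.

>>> move_arm --pt "0.05 0.05 4 0 0 0 8.5" --pt "0.05 0.05 8 0 0 0 7" --pt "0.05 0.05 10 0 0 0 6" --pt "0.05 0.05 10.6 0 0 0 6" --pt "0.05 0.05 10.6 0 0 0 6"

```text
time_s: 35.92
ee_pos: [0.5296, 0.344, 0.0834]
tcp_rot: [-3.141, -0.002, 0.001]
ft_force: [0.3, 0.5, -0.5]
finger_gap: 0.0598
gripper_force: 0.0
```

>>> move_arm --pt "0 0 0 0 0 0 2" --pt "0 0 0 0 0 0 2" --pt "0 0 0 0 0 0 2" --pt "0 0 0 0 0 0 2" --pt "0 0 0 0 0 0 2"

```text
time_s: 36.55
ee_pos: [0.5297, 0.3441, 0.0836]
tcp_rot: [-3.14, -0.003, 0.0]
ft_force: [-0.1, 0.7, 5.3]
finger_gap: 0.0283
gripper_force: 59.8
```

>>> move_arm --pt "0 0 -2 0 0 0 2" --pt "0 0 -5 0 0 0 2" --pt "0 0 -9 0 0 0 2" --pt "0 0 -13 0 0 0 2" --pt "0 0 -14 0 0 0 2"

```text
time_s: 37.17
ee_pos: [0.5298, 0.344, 0.2256]
tcp_rot: [-3.139, -0.006, 0.001]
ft_force: [-0.3, 0.6, -2.7]
finger_gap: 0.028
gripper_force: 59.5
```

>>> move_arm --pt "0.8 4 0 0 0 0 2" --pt "1.8 9 0 0 0 0 2" --pt "3 14 0 0 0 0 2" --pt "4 19 0 0 0 0 2" --pt "5 24 0 0 0 0 2"

```text
time_s: 37.8
ee_pos: [0.5777, 0.1019, 0.2196]
tcp_rot: [3.142, 0.004, 0.001]
ft_force: [1.0, -0.5, -2.5]
finger_gap: 0.0283
gripper_force: 59.7
```

Run:
```python
from h import *
s=read_state();print(s['ee_pos'],s['tcp_rot'],s['ft_force'],s['finger_gap'])
print(to([.5907,.0607,.224],0))
```

```text
[0.5777 0.1019 0.2196] [3.1415 0.0036 0.0006] [ 0.9581 -0.4946 -2.4784] 0.02831417021032523
('shift cm', array([ 1.3 ,  4.12, -0.44]), 'turn deg', array([0. , 0.2, 0. ]))
```

>>> move_arm --pt "1.2 4.1 0 0 0 0 2" --pt "1.2 4.1 0 0 0 0 2" --pt "1.2 4.1 0 0 0 0 2" --pt "1.2 4.1 0 0 0 0 2"

```text
time_s: 38.3
ee_pos: [0.5901, 0.0637, 0.2209]
tcp_rot: [-3.141, 0.002, 0.002]
ft_force: [-0.4, 0.5, -3.1]
finger_gap: 0.0282
gripper_force: 59.9
```

Run:
```python
from h import *
s=read_state();print(s['ee_pos'],s['tcp_rot'])
print(to([.5907,.0607,.130],0))
save(camera('side'),'s8')
```

```text
[0.5901 0.0637 0.2209] [-3.1412  0.0016  0.0019]
('shift cm', array([0.08, 0.31, 9.09]), 'turn deg', array([-0. ,  0.1,  0.1]))
```

View pics/s8.png

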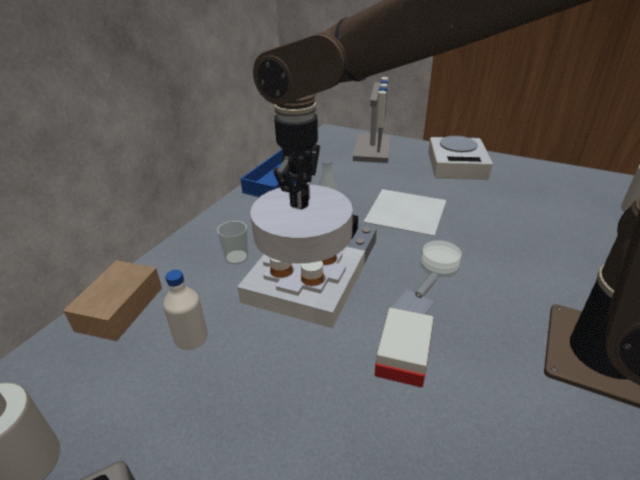

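The side view shows the hood level above the loaded jars. I'll lower it now.

>>> move_arm --pt "0.05 0.25 3 0 0 0 2" --pt "0.05 0.25 6 0 0 0 2" --pt "0.05 0.25 7 0 0 0 2" --pt "0.05 0.25 7.2 0 0 0 2" --pt "0.05 0.25 7.2 0 0 0 2"

```text
time_s: 38.98
ee_pos: [0.5921, 0.0603, 0.1511]
tcp_rot: [3.141, -0.002, 0.001]
ft_force: [-0.5, -0.0, -2.4]
finger_gap: 0.0283
gripper_force: 59.9
```

>>> move_arm --pt "0 0 0.4 0 0 0 2" --pt "0 0 0.8 0 0 0 2" --pt "0 0 1.2 0 0 0 2" --pt "0 0 1.2 0 0 0 2"

```text
time_s: 39.48
ee_pos: [0.5909, 0.06, 0.1371]
tcp_rot: [-3.141, 0.001, 0.0]
ft_force: [-0.1, -0.0, -2.2]
finger_gap: 0.0283
gripper_force: 59.9
```

>>> move_arm --pt "0 0 0.3 0 0 0 2" --pt "0 0 0.6 0 0 0 2" --pt "0 0 0.8 0 0 0 2" --pt "0 0 0.9 0 0 0 2" --pt "0 0 0.9 0 0 0 2"

```text
time_s: 40.1
ee_pos: [0.5914, 0.06, 0.1289]
tcp_rot: [-3.142, -0.0, 0.0]
ft_force: [-0.5, -1.0, -3.3]
finger_gap: 0.0282
gripper_force: 60.0
```

>>> move_arm --pt "0 0 0.1 0 0 0 2" --pt "0 0 0.1 0 0 0 2" --pt "0 0 0.1 0 0 0 6" --pt "0 0 0.1 0 0 0 6" --pt "0 0 0.1 0 0 0 6"

```text
time_s: 40.72
ee_pos: [0.5914, 0.06, 0.1277]
tcp_rot: [3.142, -0.0, 0.0]
ft_force: [-0.7, -0.8, -0.2]
finger_gap: 0.0599
gripper_force: 0.0
```

>>> move_arm --pt "0 0 -3 0 0 0 6" --pt "0 0 -8 0 0 0 6" --pt "0 0 -13 0 0 0 6" --pt "0 0 -13 0 0 0 6" --pt "0 0 -13 0 0 0 6"

```text
time_s: 41.35
ee_pos: [0.591, 0.06, 0.2573]
tcp_rot: [-3.142, 0.0, 0.0]
ft_force: [-0.9, 1.1, -0.5]
finger_gap: 0.0601
gripper_force: 0.0
```

Run:
```python
from h import *
s=read_state();print(s['time_s'],s['ee_pos'])
a=camera('scene');b=camera('side')
for n,cc in(('scene',a),('side',b)):
  for t in('hood','guard_hinge'): print(n,t,[(round(r['conf'],2),np.round(r['pixel'],1),onz(cc,*r['pixel'],.045 if t=='hood' else .057)) for r in place_of(t,n)])
print(to([.50,-.1,.28],0.087))
i=np.hstack([cv2.resize(a['color'][200:350,230:430],(400,300)),cv2.resize(b['color'][180:330,220:420],(400,300))]);cv2.imwrite('pics/v9.png',i[:,:,::-1])
```

```text
41.35 [0.591  0.06   0.2573]
scene hood [(0.61, array([267.8, 341.5]), array([0.5864, 0.0638, 0.045 ]))]
scene guard_hinge [(0.84, array([251.5, 280.6]), array([ 0.6279, -0.0919,  0.057 ]))]
side hood [(0.6, array([266.8, 304. ]), array([0.5905, 0.0585, 0.045 ]))]
side guard_hinge [(0.63, array([223.4, 321.4]), array([ 0.6255, -0.0954,  0.057 ]))]
('shift cm', array([-9.09, 16.  , -2.36]), 'turn deg', array([-0. ,  0.1, -5. ]))
```

View pics/v9.png

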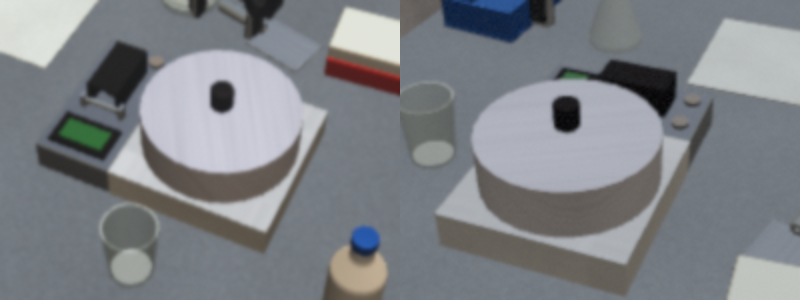

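The hood sits level and seated in both views. Next is a close look at the guard.

>>> move_arm --pt "-2.5 5 -1 0 0 -2 6" --pt "-5 10 -2 0 0 -4 6" --pt "-7 15 -2.4 0 0 -5 6" --pt "-9 16 -2.4 0 0 -5 6" --pt "-9 16 -2.4 0 0 -5 6"

```text
time_s: 42.28
ee_pos: [0.5006, -0.1008, 0.2814]
tcp_rot: [-3.141, 0.0, 0.085]
ft_force: [0.1, 0.5, -0.2]
finger_gap: 0.06
gripper_force: 0.0
```

Run:
```python
from h import *
c=camera('wrist'); s=read_state(); print(s['ee_pos'],s['tcp_rot'])
print('hinge',[(r['conf'],r['pixel'],onz(c,*r['pixel'],.057)) for r in place_of('guard_hinge','wrist')])
g=c['color'].max(2); m=(g<75).astype(np.uint8); n,l,st,ce=cv2.connectedComponentsWithStats(m)
for i in range(1,n):
    if st[i,4]>1500: 
        k,_=cv2.findContours((l==i).astype(np.uint8),0,1); q=cv2.approxPolyDP(max(k,key=len),6,True)[:,0]; 
        if len(q)<9: print(st[i],[(list(p),onz(c,p[1],p[0],.087)[:2]) for p in q])
save(c,'w10')
```

```text
[ 0.5012 -0.1002  0.2815] [-3.1412 -0.0001  0.0865]
hinge [(0.86, [39.3, 327.0], array([ 0.6246, -0.0947,  0.057 ]))]
[  44   31   69   54 2847] [([np.int32(48), np.int32(39)], array([0.6036, 0.1019])), ([np.int32(45), np.int32(60)], array([0.5894, 0.1054])), ([np.int32(59), np.int32(78)], array([0.578 , 0.0965])), ([np.int32(108), np.int32(78)], array([0.581 , 0.0612])), ([np.int32(112), np.int32(60)], array([0.5935, 0.0576])), ([np.int32(100), np.int32(42)], array([0.6047, 0.0654])), ([np.int32(70), np.int32(31)], array([0.6101, 0.086 ]))]
[ 289   33   75  122 7118] [([np.int32(357), np.int32(33)], array([ 0.6259, -0.1154])), ([np.int32(296), np.int32(34)], array([ 0.6216, -0.0726])), ([np.int32(289), np.int32(48)], array([ 0.6121, -0.0683])), ([np.int32(297), np.int32(51)], array([ 0.6106, -0.0741])), ([np.int32(299), np.int32(153)], array([ 0.5392, -0.0805])), ([np.int32(355), np.int32(151)], array([ 0.5443, -0.1227])), ([np.int32(356), np.int32(51)], array([ 0.6142, -0.116 ])), ([np.int32(363), np.int32(48)], array([ 0.6165, -0.1207]))]
```

View pics/w10.png

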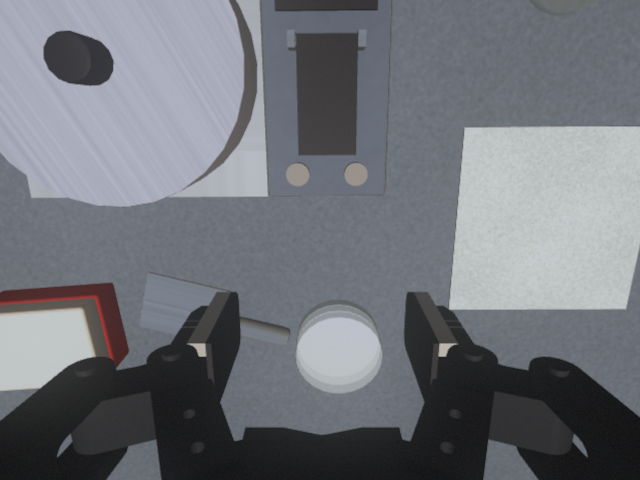

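The guard is centred at column 327, rows 34–153, in line with the tool. The hinge is at (0.6255, -0.0946). I'll move to the pinch point near its front edge.

```bash
python3 -c "
from h import *
print(to([.5538,-.1007,.070],.0865))"
```

```text
('shift cm', array([ 5.19,  0.56, 21.15]), 'turn deg', array([-0. , -0. ,  0.1]))
```

>>> move_arm --pt "2.6 0.3 5 0 0 0 6" --pt "5.2 0.55 10 0 0 0 6" --pt "5.2 0.55 15 0 0 0 6" --pt "5.2 0.55 17 0 0 0 6" --pt "5.2 0.55 17 0 0 0 6"

```text
time_s: 43.0
ee_pos: [0.5527, -0.0993, 0.109]
tcp_rot: [-3.139, 0.005, 0.089]
ft_force: [-0.9, 0.7, 0.4]
finger_gap: 0.0598
gripper_force: 0.0
```

Run:
```python
from h import *
c=camera('wrist'); save(c,'w11')
print(to([.5538,-.1007,.070],.0865))
```

```text
('shift cm', array([-0.01,  0.08,  4.1 ]), 'turn deg', array([-0. ,  0.1,  0.2]))
```

View pics/w11.png

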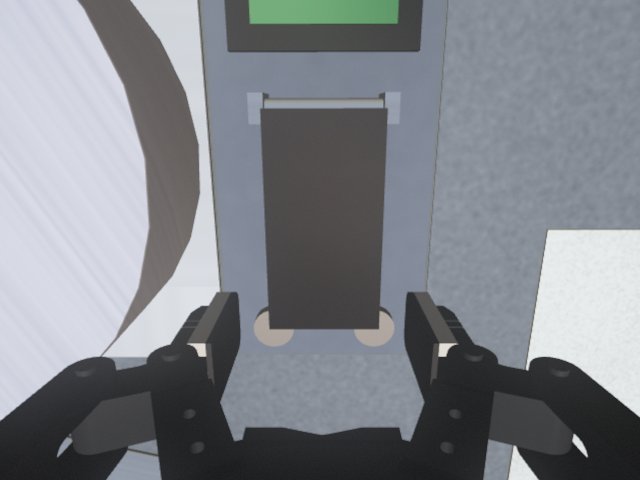

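Fingers straddle the guard evenly (guard centre at column 324, fingers at 215 and 430). I'll lower and pinch.

>>> move_arm --pt "0 0.05 2 0 0 0 6" --pt "0 0.05 3.8 0 0 0 6" --pt "0 0.05 3.8 0 0 0 6" --pt "0 0.05 3.8 0 0 0 4" --pt "0 0.05 3.8 0 0 0 4"

```text
time_s: 43.68
ee_pos: [0.5533, -0.1001, 0.0742]
tcp_rot: [-3.138, 0.001, 0.086]
ft_force: [-0.6, 5.0, 0.6]
finger_gap: 0.0432
gripper_force: 61.5
```

>>> move_arm --pt "0 0 0 0 0 0 4" --pt "0 0 0 0 0 0 4" --pt "0 0 0 0 0 0 4"

```text
time_s: 44.05
ee_pos: [0.5533, -0.1001, 0.0741]
tcp_rot: [-3.139, 0.001, 0.086]
ft_force: [-1.7, 5.3, 1.3]
finger_gap: 0.0434
gripper_force: 61.5
```

Run:
```python
from h import *
s=read_state();print(s['ee_pos'],s['tcp_rot'],s['finger_gap'],s['gripper_force'],s['ft_force'])
H=np.array([.6255,-.0946,.057]);u=np.array([np.cos(.0865),np.sin(.0865)])
d=s['ee_pos']+[0,0,.005]-H; f=-d[:2]@u; h=d[2]; rho=np.hypot(f,h); a0=np.arctan2(h,f); print(f,h,rho,a0)
for t in np.arange(.15,1.75,.15):
    print(round(t,2), 'dx %.2f dz %.2f cm'%((f-rho*np.cos(t+a0))*100, -(rho*np.sin(t+a0)-h)*100))
```

```text
[ 0.5533 -0.1001  0.0741] [-3.1386  0.0009  0.0863] 0.04343225674515675 61.53099909424782 [-1.7031  5.2977  1.2888]
0.0724489742947052 0.02213981381717022 0.07575635440155377 0.2965789753011721
0.15 dx 0.41 dz -1.06 cm
0.3 dx 0.98 dz -2.04 cm
0.45 dx 1.68 dz -2.93 cm
0.6 dx 2.52 dz -3.70 cm
0.75 dx 3.45 dz -4.34 cm
0.9 dx 4.48 dz -4.84 cm
1.05 dx 5.56 dz -5.17 cm
1.2 dx 6.68 dz -5.34 cm
1.35 dx 7.82 dz -5.34 cm
1.5 dx 8.94 dz -5.17 cm
1.65 dx 10.03 dz -4.83 cm
```

>>> move_arm --pt "0.4 0 -1.05 0 0 0 4" --pt "1 0 -2.05 0 0 0 4" --pt "1.7 0 -2.95 0 0 0 4" --pt "2.5 0 -3.7 0 0 0 4" --pt "2.5 0 -3.7 0 0 0 4"

```text
time_s: 44.68
ee_pos: [0.5778, -0.0978, 0.1102]
tcp_rot: [-3.138, 0.003, 0.088]
ft_force: [-1.9, 6.1, -7.3]
finger_gap: 0.0431
gripper_force: 63.4
```

>>> move_arm --pt "0.9 0 -0.65 0 0 0 4" --pt "2 0 -1.15 0 0 0 4" --pt "3 0 -1.45 0 0 0 4" --pt "4.2 0 -1.65 0 0 0 4" --pt "4.2 0 -1.65 0 0 0 4"

```text
time_s: 45.3
ee_pos: [0.6185, -0.0941, 0.1264]
tcp_rot: [-3.138, 0.008, 0.088]
ft_force: [-5.1, 6.3, -5.5]
finger_gap: 0.0427
gripper_force: 64.1
```

>>> move_arm --pt "1.1 0 0 0 0 0 4" --pt "2.2 0 0.15 0 0 0 4" --pt "3.3 0 0.5 0 0 0 4" --pt "4 0 0.8 0 0 0 4" --pt "4 0 0.8 0 0 0 4"

```text
time_s: 45.92
ee_pos: [0.6586, -0.0905, 0.1198]
tcp_rot: [-3.138, 0.008, 0.088]
ft_force: [-8.0, 7.2, -0.1]
finger_gap: 0.0429
gripper_force: 64.2
```

Run:
```python
from h import *
s=read_state();print(s['ee_pos'],s['finger_gap'],s['gripper_force'],s['ft_force'])
a=camera('scene');b=camera('side')
i=np.hstack([cv2.resize(a['color'][200:300,230:330],(400,400),interpolation=2),cv2.resize(b['color'][160:260,280:380],(400,400),interpolation=2)]);cv2.imwrite('pics/v12.png',i[:,:,::-1])
```

```text
[ 0.6586 -0.0905  0.1198] 0.04286584351906429 64.22211617231369 [-7.9536  7.1825 -0.0932]
```

View pics/v12.png

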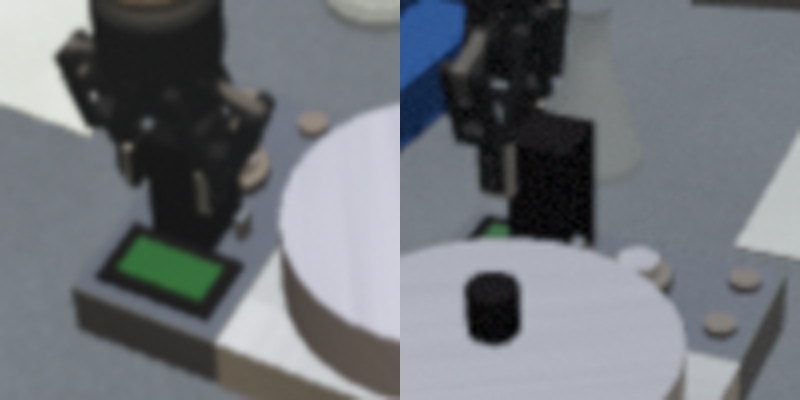

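The guard is up at about 1.7 rad with the button exposed beside it. I'll release and raise the tool.

>>> move_arm --pt "0 0 0 0 0 0 6" --pt "0 0 0 0 0 0 6" --pt "0 0 0 0 0 0 6" --pt "0 0 -3 0 0 0 6" --pt "0 0 -7 0 0 0 6"

```text
time_s: 46.65
ee_pos: [0.6599, -0.0924, 0.1891]
tcp_rot: [-3.141, 0.002, 0.087]
ft_force: [0.3, -0.0, 0.3]
finger_gap: 0.0601
gripper_force: 0.0
```

>>> move_arm --pt "-3 0 -2 0 0 0 6" --pt "-9 0 -2 0 0 0 1" --pt "-13 0 -2 0 0 0 0" --pt "-13 0 -2 0 0 0 0" --pt "-13 0 -2 0 0 0 0"

```text
time_s: 47.28
ee_pos: [0.5317, -0.104, 0.2104]
tcp_rot: [3.14, -0.003, 0.087]
ft_force: [0.2, -0.2, 1.0]
finger_gap: 0.0
gripper_force: 0.0
```

Run:
```python
from h import *
c=camera('wrist');a=camera('scene');b=camera('side'); s=read_state(); print(s['ee_pos'],s['tcp_rot'],s['finger_gap'])
C={'wrist':c,'scene':a,'side':b};rs=[]
for n in C:
    r=place_of('start_top',n); print(n,[(round(q['conf'],2),q['pixel'],onz(C[n],*q['pixel'],.062)) for q in r])
    if r: rs.append(ray(C[n],*r[0]['pixel']))
if len(rs)>1: print(tri(rs))
i=cv2.resize(c['color'],(400,300));j=cv2.resize(b['color'][160:260,280:380],(300,300),interpolation=2);cv2.imwrite('pics/v13.png',np.hstack([i,j])[:,:,::-1])
```

```text
[ 0.5319 -0.1037  0.2097] [ 3.141  -0.0012  0.0879] -0.00019427721592229057
wrist [(0.92, [149.9, 319.4], array([ 0.5784, -0.099 ,  0.062 ]))]
scene [(0.58, [237.1, 289.6], array([ 0.5774, -0.0969,  0.062 ]))]
side [(0.46, [226.5, 338.9], array([ 0.578 , -0.0945,  0.062 ]))]
(array([ 0.5782, -0.0977,  0.0609]), [0.0013307573554990244, 0.0013391858530206417, 0.0013669362567566123])
```

View pics/v13.png

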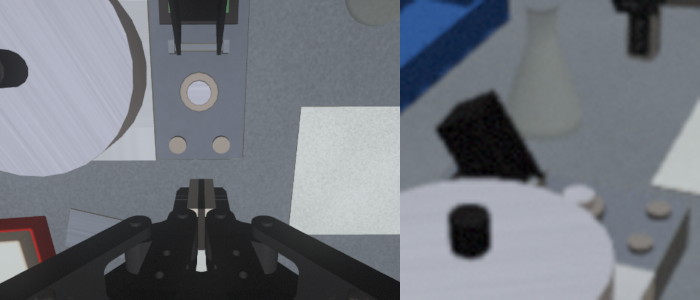

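The guard rests at its open stop and the button is bare at (0.579, -0.0985, 0.061). Next I'll press it.

>>> move_arm --pt "4.7 -0.1 3 0 0 0 0" --pt "4.7 -0.1 8 0 0 0 0" --pt "4.7 -0.1 11.5 0 0 0 0" --pt "4.7 -0.1 12.2 0 0 0 0" --pt "4.7 -0.1 12.2 0 0 0 0"

```text
time_s: 48.2
ee_pos: [0.578, -0.0984, 0.0877]
tcp_rot: [3.141, -0.0, 0.088]
ft_force: [0.0, 0.4, 1.0]
finger_gap: -0.0001
gripper_force: 0.0
```

>>> move_arm --pt "0 0 0.5 0 0 0 0" --pt "0 0 1 0 0 0 0" --pt "0 0 1.4 0 0 0 0" --pt "0 0 1.7 0 0 0 0" --pt "0 0 1.7 0 0 0 0"

```text
time_s: 48.82
ee_pos: [0.579, -0.0988, 0.0748]
tcp_rot: [3.141, -0.001, 0.088]
ft_force: [-6.5, 1.2, 18.6]
finger_gap: 0.0001
gripper_force: 9.1
```

>>> move_arm --pt "0 0 -0.5 0 0 0 0" --pt "0 0 -0.6 0 0 0 0" --pt "0 0 -0.6 0 0 0 0" --pt "0 0 -0.6 0 0 0 0"

```text
time_s: 49.32
ee_pos: [0.5779, -0.0986, 0.0763]
tcp_rot: [3.141, -0.001, 0.088]
ft_force: [2.1, -1.2, 3.4]
finger_gap: -0.0001
gripper_force: 1.6
```

>>> move_arm --pt "0 0 0.3 0 0 0 0" --pt "0 0 0.6 0 0 0 0" --pt "0 0 0.8 0 0 0 0" --pt "0 0 0.8 0 0 0 0"

```text
time_s: 49.82
ee_pos: [0.5782, -0.0987, 0.0745]
tcp_rot: [-3.141, 0.002, 0.089]
ft_force: [-11.8, 2.6, 32.3]
finger_gap: 0.0003
gripper_force: 16.4
```

The press checked out: about 3.4 N of spring force 1.5 mm above a hard stop, then bottomed at 32 N. Now I'll retract and go round behind the guard to push it shut.

>>> move_arm --pt "0 0 -3 0 0 0 0" --pt "0 0 -8 0 0 0 0" --pt "0 0 -13 0 0 0 0" --pt "0 0 -15 0 0 0 0" --pt "2 0 -15 0 0 0 0"

```text
time_s: 50.45
ee_pos: [0.5969, -0.0965, 0.2188]
tcp_rot: [-3.142, 0.0, 0.087]
ft_force: [-0.5, -0.0, 0.1]
finger_gap: 0.0006
gripper_force: 0.0
```

>>> move_arm --pt "5 0 0 0 0 0 0" --pt "9 0 0 0 0 0 0" --pt "13.2 0 0 0 0 0 0" --pt "13.2 0 0 0 0 0 0" --pt "13.2 0 0 0 0 0 0"

```text
time_s: 51.08
ee_pos: [0.7274, -0.0847, 0.2155]
tcp_rot: [-3.14, 0.005, 0.088]
ft_force: [0.0, 0.2, -0.1]
finger_gap: 0.0
gripper_force: 0.0
```

Run:
```python
from h import *
s=read_state();print(s['ee_pos'])
print(to([.7275,-.0865,.121],.0865))
```

```text
[ 0.7274 -0.0847  0.2155]
('shift cm', array([0.04, 0.19, 9.45]), 'turn deg', array([-0.1,  0.3,  0.1]))
```

>>> move_arm --pt "0 0.2 4 0 0 0 0" --pt "0 0.2 8 0 0 0 0" --pt "0 0.2 9.4 0 0 0 0" --pt "0 0.2 9.4 0 0 0 0"

```text
time_s: 51.58
ee_pos: [0.7279, -0.0869, 0.1233]
tcp_rot: [-3.141, 0.002, 0.087]
ft_force: [0.2, 1.2, 1.0]
finger_gap: 0.0002
gripper_force: 0.0
```

>>> move_arm --pt "-1.5 0 0 0 0 0 0" --pt "-3 0 0 0 0 0 0" --pt "-4.5 0 0 0 0 0 0" --pt "-6 0 0 0 0 0 0" --pt "-7.5 0 0 0 0 0 0"

```text
time_s: 52.2
ee_pos: [0.6742, -0.0933, 0.1484]
tcp_rot: [3.133, -0.06, 0.085]
ft_force: [20.3, 12.8, 41.9]
finger_gap: 0.0002
gripper_force: 22.7
```

>>> move_arm --pt "-1.2 0 0 0 0 0 0" --pt "-2.4 0 0 0 0 0 0" --pt "-3.6 0 0 0 0 0 0" --pt "-4 0 0 0 0 0 0" --pt "-4 0 0 0 0 0 0"

```text
time_s: 52.82
ee_pos: [0.6134, -0.097, 0.1232]
tcp_rot: [-3.141, 0.002, 0.087]
ft_force: [-0.1, 0.3, -0.5]
finger_gap: 0.0002
gripper_force: 0.0
```

>>> move_arm --pt "0 0 -4 0 0 0 0" --pt "0 0 -9 0 0 0 0" --pt "0 0 -14 0 0 0 0" --pt "-5 0 -14 0 0 0 0" --pt "-9 0 -14 0 0 0 0"

```text
time_s: 53.45
ee_pos: [0.5237, -0.1053, 0.2635]
tcp_rot: [-3.141, 0.002, 0.088]
ft_force: [-0.7, -0.0, 0.3]
finger_gap: 0.0
gripper_force: 0.0
```

Run:
```python
from h import *
c=camera('wrist');a=camera('scene');b=camera('side'); s=read_state(); print(s['time_s'],s['ee_pos'])
i=cv2.resize(c['color'],(400,300));j=cv2.resize(b['color'][150:350,200:400],(300,300),interpolation=2);cv2.imwrite('pics/v14.png',np.hstack([i,j])[:,:,::-1])
for n,cc in(('scene',a),('side',b)): print(n,[(round(r['conf'],2),np.round(r['pixel'],1),onz(cc,*r['pixel'],.045)) for r in place_of('hood',n)])
```

```text
53.6 [ 0.5233 -0.1051  0.2626]
scene [(0.7, array([268.6, 342.1]), array([0.5879, 0.0664, 0.045 ]))]
side [(0.86, array([269.5, 305.8]), array([0.5825, 0.065 , 0.045 ]))]
```

View pics/v14.png

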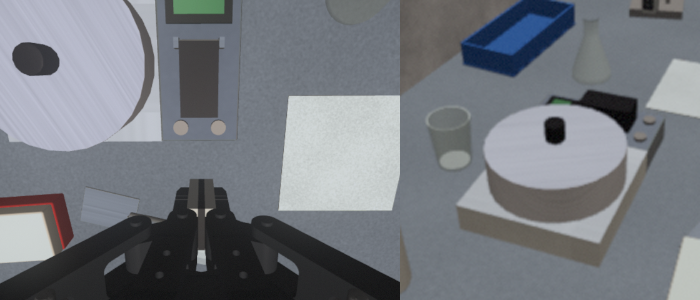

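The guard is shut, the hood hasn't moved (its knob is at about (303,236) in the side view both before and after), and the gripper is clear of everything. Handing in.

```bash
python3 -c "
from bench import hand_in
print(hand_in())"
```

```text
the job is handed in; nothing more can be done
None
```

I handed the job in at about 54 s: all four jars are home in pockets, the hood sits level, the button was pressed fully with the guard up, and the guard is shut again; hand-in returned no verdict, and pushing the guard shut raised a brief wrist force reading of about 48 N.

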